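# Press the glued strop blocks

### The job

Press the freshly glued strop blocks: draw the press's tray fully out by its wooden pull, lay every block flat on it, leather side up and square with the tray, side by side, then push the tray fully home. Turn the black knob clockwise until the platen just touches the blocks and then a further quarter turn, no more, and finally swing the red-handled lock lever all the way round to its stop, pointing straight out over the pull.

Things in the scene. Friction and masses are not known exactly. Their poses are not given: they have to be found in the camera images.
- press: Fixed dark green iron bench screw press, 390 mm wide, 250 mm deep: base plate, a steel column at each end (30 mm thick, 172 mm either side of the middle) and a crosshead 70 mm deep across them (135 to 175 mm above the table). Origin at the middle of the base's underside, on the table; z up; its -x axis is the front, to which the tray comes out; the columns stand along its y axis. The screw stands on its z axis.
- tray (a joint): How far the tray is drawn out, m: 0 is fully home under the platen, 0.200 fully out at its stop. It slides along the press's -x axis, with about 2 N of friction, and stays where it is left.
- tray_pull (a point): Upright dark wooden pull on the tray's front lip: a post 26 mm across and 40 mm tall. This point is on its axis, 16 mm below its top and 24 mm above the steel lip (it is 62 mm above the table); 150 mm in front of tray_floor. Axes as the press's.
- tray_floor (a point): Middle of the tray's plywood floor, on its upper side (40 mm above the table). Axes as the press's. The floor inside the rim is 160 mm along x and 272 mm along y; the steel rim stands 4 mm above the floor and is 6 mm thick. Room for four blocks side by side along y, at about 68 mm spacing, each with its length along x.
- screw (a joint): Turn of the screw by its knob, rad: grows clockwise seen from above, which drives the screw, knob and platen down by 20 mm a full turn (3.18 mm per rad). Starts partly wound down. About 0.15 N m of friction, a little more once it presses; stays where it is left; stops at 0 and 9.
- knob_grip (a point): Black bar knob on top of the screw: a bar 90 mm long, 18 mm thick and 30 mm tall on a neck 19 mm thick, with a white mark at one end. This point is on the screw's axis at the bar's mid-height (about 265 to 272 mm above the table at the start); the bar lies along its x axis. It turns and sinks with the screw. Free to turn from above: it needs several grasps.
- platen_face (a point): Middle of the underside of the steel platen (264 mm along the press's y, 150 mm along x, 16 mm thick) that hangs below the screw on rubber buffers. It starts 8 to 14 mm above the height of blocks lying in the tray, and stops sinking once it touches them.
- platen (a joint): How far the rubber buffers between screw and platen are squeezed, m: 0 while the platen hangs free; once it has touched the blocks it grows by 20 mm a full turn of the knob (quarter turn: about 0.005; it then presses on the blocks with about 25 N). Ends at 0.0115.
- lock_lever (a joint): Turn of the jam-nut lock lever, rad: grows clockwise seen from above; starts loose, between 0 and 0.3; the stop, locked, is at 1.396 (80 degrees), where the lever points straight along the press's -x axis, over the pull. It turns about the screw's axis, about 0.25 N m of friction, stays where it is left.
- lever_grip (a point): Red upright handle at the lever's end, 20 mm across and 52 mm tall, 105 mm from the screw's axis. This point is on its axis 223 mm above the table, 20 mm below its top and 22 mm above the lever's flat arm.
- strop1_mid (a point): Centre of a strop block (some starts have fewer blocks; None when absent): 130 mm long (its x), 40 mm wide (its y), 24 mm thick (its z, up), pale wood below and brown leather glued on top, about 0.11 kg, loose. They lie at the start on the 3 mm thick green cutting mat, leather up.
- strop2_mid (a point): Centre of a strop block like strop1: 130 mm long (its x), 40 mm wide (its y), 24 mm thick (its z, up), pale wood below and brown leather glued on top, about 0.11 kg, loose. They lie at the start on the 3 mm thick green cutting mat, leather up.
- strop3_mid (a point): Centre of a strop block like strop1: 130 mm long (its x), 40 mm wide (its y), 24 mm thick (its z, up), pale wood below and brown leather glued on top, about 0.11 kg, loose. They lie at the start on the 3 mm thick green cutting mat, leather up.
- strop4_mid (a point): Centre of a strop block like strop1: 130 mm long (its x), 40 mm wide (its y), 24 mm thick (its z, up), pale wood below and brown leather glued on top, about 0.11 kg, loose. They lie at the start on the 3 mm thick green cutting mat, leather up.
- glue_jar: Amber glue jar with a white lid, 68 mm across, 95 mm tall; origin at the middle of its underside. Leave it standing where it is.
Not all that is in view belongs to the job. Leave any yellow look-alike of the part that bears strop2_mid alone.

How it is judged:
By the outcome, as a careful person would: the job done as asked, in the order asked, and still so for the second after the job is handed in, with the robot touching nothing.
Of strop1, strop2, strop3, strop4 only 2 to 4 are there at a start; the rules pass over those that are not, and their reading is None.
At some moment in a run one of strop1, strop2, strop3, strop4 may be knocked a few centimetres aside while the robot is not near it.
Once in a run the grip may slacken for a moment while it holds something.
It also fails if it takes over 210 s, if anything falls off the work surface, if the arm or the gripper's body presses on something with over 40 N, if the wrist force passes 120 N, or if a joint passes its speed limit or range.

### The arm

A 6-joint arm with a two-finger parallel gripper is mounted at the origin on the work surface. World frame = base frame: x ahead of the robot, y to its left, z up, the work surface at z = 0. Lengths are in m, angles in rad, forces in N, time in s.
With the tool pointing down it reaches from about 0.375 to 0.9 m from the base axis. Payload 3.1 kg.
Tool frame: the origin (TCP) lies at the very end of the fingers, on their centre line; the grasp point (between the pads) lies 19 mm behind it (manip.hold_point_z is the distance from the TCP to the grasp point, in m); x points along the fingers, y is the direction in which the jaws open and shut, and the axes are right-handed (so a half turn about x gives the same grasp; the last joint's range is limited). The gripper opens to 85 mm and grips with 20 to 120 N. Pads are 22 mm wide; open, the fingers measure 114 mm over their backs; the gripper's body (76 mm by 85 mm) begins 54 mm behind the grasp point. The pads swing forward as they close: fully open they stand 13 mm farther back than shut.
Start: joints at [-1.484, 0.527, 1.433, -0, 1.181, -0.178], TCP at [0.164, -0.603, 0.231] pointing down, gripper open.
Joint ranges: [-3.08, 3.08], [-0.75, 2.2], [0.22, 2.44], [-1.43, 4.57], [0, 2.65], [-2.85, 2.85]. Speed limits (rad/s): [2.79, 2.79, 3.14, 3.14, 3.14, 3.14].

### API

Orientations are given as a unit quaternion [x, y, z, w].
In Python, from rig import status, optics, workorder, manip gives the robot as it stands.
- The arm moves only by the shell command python3 -m handwheel 'ROWS' [FORCE]. ROWS is JSON, a list of rows, each a list of 3 entries, a list of its own where there are three numbers: the finger opening in mm, from 0 to 85.4, then the shift along the tool's x, y, z in units of 25 mm (1.0 is 25 mm), then the turn, a rotation vector about the tool's x, y, z in units of 8 degrees (1.0 is 8 degrees). A call has 1 to 12 rows; each row shifts and turns the commanded pose from where the row before left it, along the tool's axes as they then stand; what a row does not reach is not made up. A row lasts 1/10 s, in which the tool goes at most 50 mm and 8.59 degrees, less where a joint would pass 70% of its speed; a pose out of reach is approached as far as the arm can. A call is refused whole if a number of a shift passes 1 or a number of a turn 1, either way. A call with a gripper value outside its range is refused whole. The fingers move at their own pace and stop on an object; FORCE is the grip in N (left out, the last holds). Time passes only in rows, so rows that do not move let the fingers close. It gives the time, the measured TCP pose, the force and the opening at its end, in the units of the state.
- status.state(): the state, without advancing time (a new reading comes with each control period).
- optics.camera(name): name is "scene" or "top"; returns (picture, depth): 480x640x3 uint8, red, green, blue; 480x640 float32, m along the optical axis (not along the pixel's ray), 0 where there is no reading.
- optics.camera_params(name): a dict with "fx", "fy", "cx", "cy" (pixels), "k1" (the pictures are not rectified: a ray, as slopes to the right and down, at radius r is drawn at 1 + k1 r^2 times it, then the intrinsics apply), "T" (4x4, takes a point from camera to world coordinates). Camera axes: x right, y down, z forward; pixel columns grow to the right and rows downward; lengths in m; the calibration is good to about 2 mm. A picture is of the moment at which its call begins. camera_params takes no time and is no camera call.
- workorder.sign_off(): hands the job in, once; it reports no verdict.
The state is a dict: "time_s": time; "joint_positions": joint angles; "qvel": joint speeds; "joint_efforts": joint torques, N m; "tool_pos": TCP position; "tool_rot": TCP orientation; "ft_force": force on the tool from outside, world axes, zero at the start; "torque": the same for the moment, N m; "finger_gap": finger opening in m.
Only numpy, scipy, OpenCV 4.12 (cv2) and the standard library are available. Lean on these libraries where they do the work, as an engineer would, in place of code of your own. Each camera call takes 0.05 s, during which the arm holds its last target. There are 200 camera calls.

## Working session

There is one attempt and no reset: what is moved stays moved. The work goes in short steps, Python scripts to look and compute and a shell command to move; the robot and the scene stay as the last step left them, time stands still between calls to the robot, and variables do not carry over. Pictures are saved under pics/ and viewed, about 12 in all and at most 16, crops included, and the job is handed in when it is done.

```bash
ls; mkdir -p pics; python3 - <<'E'
from rig import status,optics,manip
import cv2
s=status.state();print({k:(v if not hasattr(v,'round') else v) for k,v in s.items()})
print([a for a in dir(manip) if a[0]!='_'])
for n in('scene','top'):
    p=optics.camera_params(n);print(n,p)
    im,d=optics.camera(n);cv2.imwrite(f'pics/{n}0.png',im[:,:,::-1])
E
```

```text
pics
{'time_s': 0.0, 'joint_positions': array([-1.48450405e+00,  5.28483955e-01,  1.43389543e+00,  3.97965219e-06,
        1.18139297e+00, -1.78475584e-01]), 'qvel': array([ 0.0013668 ,  0.00080542, -0.00112218, -0.00117071, -0.0008472 ,
       -0.00044149]), 'joint_efforts': array([-4.94553242e-04, -4.42356992e+01, -1.78024596e+01, -1.54453073e-04,
        8.41315807e-03,  1.49485612e-05]), 'tool_pos': array([ 0.16353524, -0.60248904,  0.23032487]), 'tool_rot': array([ 0.70095609,  0.09410556, -0.70088247,  0.09256604]), 'ft_force': array([0.34671894, 0.74591214, 0.14115753]), 'torque': array([ 0.04213739, -0.06209983, -0.00869341]), 'finger_gap': 0.08543949054603817}
['Unreachable', 'hold_point_z']
scene {'fx': 565.6957983572605, 'fy': 565.6957983572605, 'cx': 319.03465703862713, 'cy': 243.2164261650749, 'k1': -0.0272872447718243, 'T': array([[ 0.70085576,  0.50499124, -0.50377083,  1.26132103],
       [ 0.71323551, -0.50584875,  0.4851929 , -0.775089  ],
       [-0.00981368, -0.69935748, -0.71470469,  1.20897845],
       [ 0.        ,  0.        ,  0.        ,  1.        ]])}
top {'fx': 563.7484430182284, 'fy': 563.7484430182284, 'cx': 324.055077247805, 'cy': 240.35975730381207, 'k1': -0.04768149680534378, 'T': array([[-3.27022493e-03, -9.93490461e-01,  1.13868387e-01,
         3.80848470e-01],
       [-9.99994382e-01,  3.16510082e-03, -1.10398580e-03,
        -6.95124957e-02],
       [ 7.36394442e-04, -1.13871357e-01, -9.93495230e-01,
         1.45166793e+00],
       [ 0.00000000e+00,  0.00000000e+00,  0.00000000e+00,
         1.00000000e+00]])}
```

View pics/scene0.png

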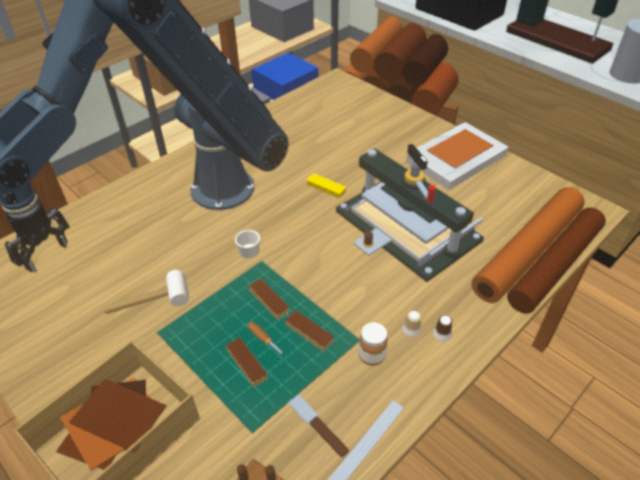

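View pics/top0.png

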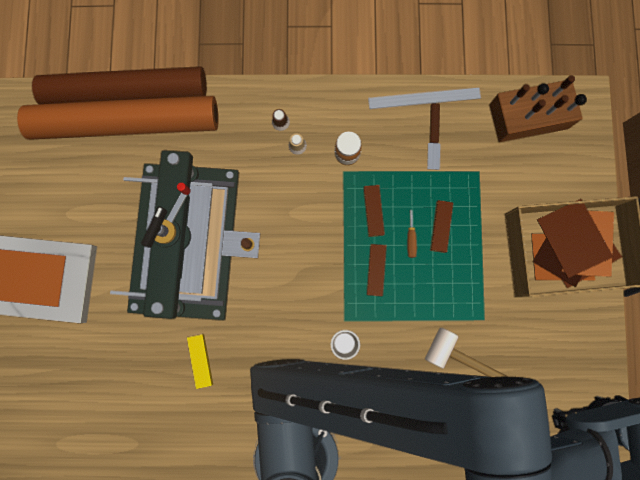

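The pictures show three leather-topped blocks on the mat, in the top view at (374,210), (376,270) and (441,226). The press is at (180,237), with its pull at (247,244), red handle at (183,188) and black knob at (153,227).

Look-alikes for a block:
- yellow bar at (200,361): leave alone
- leather sheets in the box at (575,240)
- awl at (412,240)
- hammer handle at (435,122)

Only the three on the mat fit the description.

```bash
cat > h.py <<'E'
import numpy as np,cv2
from rig import status,optics
from scipy.spatial.transform import Rotation as R
def rays(n,uv):
    p=optics.camera_params(n);uv=np.atleast_2d(np.asarray(uv,float))
    d=np.c_[(uv[:,0]-p['cx'])/p['fx'],(uv[:,1]-p['cy'])/p['fy']];s=d.copy()
    for _ in range(6): s=d/(1+p['k1']*(s**2).sum(1,keepdims=True))
    return np.c_[s,np.ones(len(s))],p['T']
def onz(n,uv,z):
    s,T=rays(n,uv);w=s@T[:3,:3].T
    return T[:3,3]+w*((z-T[2,3])/w[:,2])[:,None]
def cloud(n,dep):
    v,u=np.mgrid[:480,:640];s,T=rays(n,np.c_[u.ravel(),v.ravel()])
    return ((s*dep.reshape(-1,1))@T[:3,:3].T+T[:3,3]).reshape(480,640,3)
def cam(n,f=None,box=None,k=1):
    im,d=optics.camera(n)
    if f:
        c=im if box is None else im[box[1]:box[3],box[0]:box[2]]
        cv2.imwrite('pics/'+f,cv2.resize(c,None,fx=k,fy=k,interpolation=cv2.INTER_CUBIC)[:,:,::-1])
    return im,d
def rect(P):  # centre, yaw of long side (deg), size
    (c,s,_)=r=cv2.minAreaRect((P[:,:2]*1000).astype(np.float32))
    b=cv2.boxPoints(r);e=[b[1]-b[0],b[2]-b[1]];e=max(e,key=np.linalg.norm)
    return np.round(c,1),round(np.degrees(np.arctan2(e[1],e[0]))%180,1),np.round(sorted(s),1)
def leather(im):
    h=cv2.cvtColor(im,cv2.COLOR_RGB2HSV)
    return cv2.inRange(h,(4,100,50),(14,255,190))
def blobs(mask,amin=40):
    n,l,st,c=cv2.connectedComponentsWithStats(mask)
    return [(l==i,st[i,4],c[i]) for i in range(1,n) if st[i,4]>=amin]
def blocks(box=(335,160,500,330),z=.027,n='top'):
    im,d=optics.camera(n);m=leather(im);k=np.zeros_like(m);k[box[1]:box[3],box[0]:box[2]]=1
    out=[]
    for b,a,c in blobs(m*k,200):
        v,u=np.where(b);out.append((np.round(c),a)+rect(onz(n,np.c_[u,v],z)))
    return out
def st():
    s=status.state();r=R.from_quat(s['tool_rot']).as_matrix()
    print('t',round(s['time_s'],1),'tcp',np.round(s['tool_pos']*1000,1),'x',r[:,0].round(3),'y',r[:,1].round(3),'F',s['ft_force'].round(1),'gap',round(s['finger_gap']*1000,1),'q',np.round(s['joint_positions'],2))
    return s,r
E
python3 - <<'E'
from h import *
st()
for b in blocks(): print(b)
im,d=cam('top','crop1.png',(110,130,490,380),2)
C=cloud('top',d);Z=C[:,:,2];h=cv2.cvtColor(im,cv2.COLOR_RGB2HSV)
reg=np.zeros((480,640),bool);reg[130:330,110:270]=1
for a,b in((.165,.185),(.01,.025),(.05,.085),(.035,.05),(.085,.1),(.19,.21),(.23,.255),(.26,.30)):
    for q,n,c in blobs((reg&(Z>a)&(Z<b)).astype(np.uint8),25): print(a,b,c.round(),n,rect(C[q]),'z',np.median(C[q][:,2]).round(4),C[q].mean(0).round(4))
red=(cv2.inRange(h,(0,150,120),(5,255,255))+cv2.inRange(h,(172,150,120),(180,255,255)))*reg.astype(np.uint8)
for q,n,c in blobs(red,10): print('red',c,n,np.median(C[q],0),C[q][:,2].max(),onz('top',c,.243))
jar=[np.median(C[140:156,340:356].reshape(-1,3),0)];print('jar',jar)
E
```

```text
t 0.1 tcp [ 163.6 -602.5  230.4] x [-0.     0.002 -1.   ] y [ 0.262 -0.965 -0.002] F [0.2 0.4 0. ] gap 85.3 q [-1.48  0.53  1.43  0.    1.18 -0.18]
(array([373., 210.]), np.int32(760), array([ 621.9, -197.9]), np.float32(5.2), array([ 39.2, 129.3]))
(array([442., 226.]), np.int32(777), array([ 580.8, -372. ]), np.float32(171.0), array([ 40.1, 129.6]))
(array([376., 270.]), np.int32(779), array([ 469.5, -202.6]), np.float32(175.1), array([ 38.9, 128.2]))
0.165 0.185 [171. 178.] 1490 (array([662. , 282.7]), np.float32(175.9), array([ 72.5, 160.5])) z 0.1746 [0.6729 0.284  0.1746]
0.165 0.185 [164. 274.] 2428 (array([490.1, 295.8]), np.float32(175.3), array([ 72.3, 276.8])) z 0.1744 [0.4525 0.2936 0.1744]
0.01 0.025 [150. 169.] 143 (array([733.2, 381.8]), np.float32(86.5), array([33.5, 40.8])) z 0.0209 [0.7326 0.3806 0.0206]
0.01 0.025 [224. 190.] 772 (array([656. , 211.9]), np.float32(175.0), array([112.5, 162.1])) z 0.021 [0.6764 0.1881 0.0207]
0.01 0.025 [140. 240.] 908 (array([555.5, 398.9]), np.float32(177.8), array([ 42.5, 287. ])) z 0.0212 [0.5487 0.4019 0.0209]
0.01 0.025 [212. 
[... 1423 characters left out ...]
)) z 0.089 [0.4718 0.3656 0.0891]
0.19 0.21 [172. 221.] 495 (array([581.2, 266.6]), np.float32(156.9), array([ 35.6, 142.8])) z 0.2019 [0.5699 0.2719 0.2016]
0.23 0.255 [181. 187.] 71 (array([639.2, 243. ]), np.float32(64.7), array([17.7, 19.8])) z 0.2417 [0.6387 0.2416 0.2412]
0.23 0.255 [161. 230.] 53 (array([542.3, 284.6]), np.float32(149.8), array([ 9.9, 25.5])) z 0.2419 [0.5423 0.2838 0.2423]
0.26 0.3 [153. 227.] 453 (array([546.4, 291.5]), np.float32(155.6), array([20.6, 89.7])) z 0.2791 [0.5455 0.2894 0.2772]
red [180.67272727 186.43636364] 55 [0.63966413 0.24270137 0.24244629] 1.4516679339372407 [[0.63920956 0.24267202 0.243     ]]
jar [array([ 0.7670447 , -0.12975815,  0.0947672 ])]
```

View pics/crop1.png

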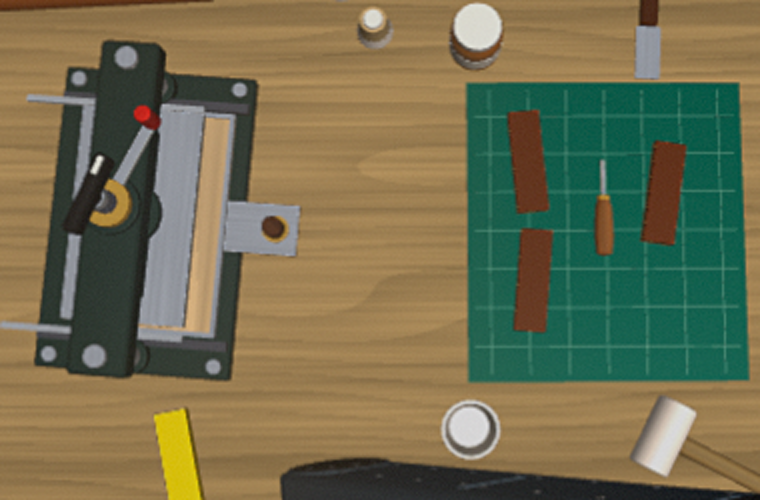

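Three blocks. Press yaw: its y axis lies at 175.4°, so the tray comes out along (-0.080,-0.997), and the pull is at (533,121). I'll turn the tool so that tool y is across the press and tool z points out of the tray, then travel over the pull.

```bash

python3 -m handwheel '[[85,[0,0,0],[-0.975,0,0]],[85,[0,0,0],[-0.975,0,0]],[85,[0,0,0],[-0.975,0,0]],[85,[0,0,0],[-0.975,0,0]],[85,[0,0,0],[-0.975,0,0]],[85,[0,0,0],[-0.975,0,0]],[85,[0,0,0],[-0.975,0,0]],[85,[0,0,0],[-0.975,0,0]],[85,[0,0,0],[-0.975,0,0]]]' 60
for i in 1 2; do python3 -m handwheel '[[85,[0,0.4,-0.97],[0,0,0]],[85,[0,0.4,-0.97],[0,0,0]],[85,[0,0.4,-0.97],[0,0,0]],[85,[0,0.4,-0.97],[0,0,0]],[85,[0,0.4,-0.97],[0,0,0]],[85,[0,0.4,-0.97],[0,0,0]],[85,[0,0.4,-0.97],[0,0,0]],[85,[0,0.4,-0.97],[0,0,0]],[85,[0,0.4,-0.97],[0,0,0]],[85,[0,0.4,-0.97],[0,0,0]],[85,[0,0.4,-0.97],[0,0,0]],[85,[0,0.4,-0.97],[0,0,0]]]'; done
python3 -m handwheel '[[85,[0,0.4,-0.97],[0,0,0]],[85,[0,0.4,-0.97],[0,0,0]],[85,[0,0.4,-0.97],[0,0,0]],[85,[0,0.4,-0.97],[0,0,0]],[85,[0,0.4,-0.97],[0,0,0]],[85,[0,0.4,-0.97],[0,0,0]],[85,[0,0.4,-0.97],[0,0,0]],[85,[0,0,0],[0,0,0]]]'
python3 -c "
from h import *
s,r=st();print(r.T@(np.array([533.4,121.2,43])-s['tool_pos']*1000)/25)"
```

```text
time_s: 1.1
tool_pos: [0.1636, -0.603, 0.231]
tool_rot: [0.519, 0.481, -0.518, 0.481]
ft_force: [0.6, -0.1, 0.1]
finger_gap: 0.0847
time_s: 2.3
tool_pos: [0.307, -0.3218, 0.2313]
tool_rot: [0.52, 0.479, -0.52, 0.479]
ft_force: [-0.1, -0.1, 0.3]
finger_gap: 0.085
time_s: 3.5
tool_pos: [0.4501, -0.0414, 0.2313]
tool_rot: [-0.52, -0.479, 0.52, -0.479]
ft_force: [0.2, 0.6, 1.1]
finger_gap: 0.0851
time_s: 4.3
tool_pos: [0.5346, 0.1234, 0.2313]
tool_rot: [0.52, 0.48, -0.518, 0.48]
ft_force: [-0.3, 0.6, -0.7]
finger_gap: 0.0851
t 4.3 tcp [534.6 123.4 231.3] x [ 0.002  0.001 -1.   ] y [ 0.997 -0.078  0.002] F [-0.3  0.6 -0.7] gap 85.1 q [0.02 0.42 1.63 0.   1.09 0.1 ]
[ 7.53051053 -0.05154412  0.09965031]
```

```bash

python3 -m handwheel '[[85,[0.94,0,0.01],[0,0,0]],[85,[0.94,0,0.01],[0,0,0]],[85,[0.94,0,0.01],[0,0,0]],[85,[0.94,-0.05,0.01],[0,0,0]],[85,[0.94,0,0.01],[0,0,0]],[85,[0.94,0,0.02],[0,0,0]],[85,[0.94,0,0.02],[0,0,0]],[85,[0.94,0,0.01],[0,0,0]],[0,[0,0,0],[0,0,0]],[0,[0,0,0],[0,0,0]],[0,[0,0,0],[0,0,0]],[0,[0,0,0],[0,0,0]]]' 60
python3 -m handwheel '[[0,[0,0,0],[0,0,0]],[0,[0,0,0],[0,0,0]],[0,[0,0,0.2],[0,0,0]]]'
python3 -c "
from h import *
st()"
```

```text
time_s: 5.5
tool_pos: [0.5327, 0.1186, 0.0446]
tool_rot: [0.52, 0.479, -0.519, 0.48]
ft_force: [1.0, -0.3, 0.0]
finger_gap: 0.0275
time_s: 5.8
tool_pos: [0.5328, 0.1146, 0.0448]
tool_rot: [0.521, 0.479, -0.519, 0.48]
ft_force: [0.3, 3.3, 5.1]
finger_gap: 0.0246
t 5.8 tcp [532.8 114.6  44.8] x [ 0.004  0.001 -1.   ] y [ 0.997 -0.081  0.004] F [0.3 3.3 5.1] gap 24.6 q [0.01 0.71 1.77 0.   0.66 0.09]
```

```bash

python3 -m handwheel '[[0,[0,0,0.6],[0,0,0]],[0,[0,0,0.6],[0,0,0]],[0,[0,0,0.6],[0,0,0]],[0,[0,0,0.6],[0,0,0]],[0,[0,0,0.6],[0,0,0]],[0,[0,0,0.6],[0,0,0]],[0,[0,0,0.6],[0,0,0]],[0,[0,0,0.6],[0,0,0]],[0,[0,0,0.6],[0,0,0]],[0,[0,0,0.6],[0,0,0]],[0,[0,0,0.6],[0,0,0]],[0,[0,0,0.6],[0,0,0]]]'
python3 -m handwheel '[[0,[0,0,0.3],[0,0,0]],[0,[0,0,0.2],[0,0,0]],[0,[0,0,0.12],[0,0,0]],[0,[0,0,0.08],[0,0,0]],[0,[0,0,0],[0,0,0]]]'
python3 -c "
from h import *
st()"
```

```text
time_s: 7.0
tool_pos: [0.5189, -0.0622, 0.0448]
tool_rot: [0.525, 0.478, -0.519, 0.477]
ft_force: [21.8, 73.5, 5.4]
finger_gap: 0.0244
time_s: 7.5
tool_pos: [0.5184, -0.0669, 0.0445]
tool_rot: [0.53, 0.48, -0.516, 0.472]
ft_force: [23.4, 67.0, 6.6]
finger_gap: 0.0244
t 7.5 tcp [518.4 -66.9  44.5] x [ 0.006  0.022 -1.   ] y [ 0.996 -0.094  0.004] F [23.4 67.   6.6] gap 24.4 q [-0.36  0.69  1.83  0.04  0.62 -0.29]
```

```bash

python3 -m handwheel '[[0,[0,0,-0.3],[0,0,0]],[85,[0,0,0],[0,0,0]],[85,[0,0,0],[0,0,0]],[85,[0,0,0],[0,0,0]],[85,[0,0,0],[0,0,0]],[85,[0,0,0],[0,0,0]]]'
python3 -c "
from h import *
st()
im,d=cam('top','a1.png',(110,130,490,380),2);cam('scene','a2.png',(200,130,520,370),2.4)"
```

```text
time_s: 8.1
tool_pos: [0.5159, -0.0766, 0.0433]
tool_rot: [-0.52, -0.479, 0.52, -0.479]
ft_force: [-1.3, -0.6, -0.1]
finger_gap: 0.085
t 8.1 tcp [515.9 -76.6  43.3] x [-0. -0. -1.] y [ 0.997 -0.082 -0.   ] F [-1.3 -0.6 -0.1] gap 85.0 q [-0.36  0.7   1.83 -0.    0.62 -0.28]
```

View pics/a2.png

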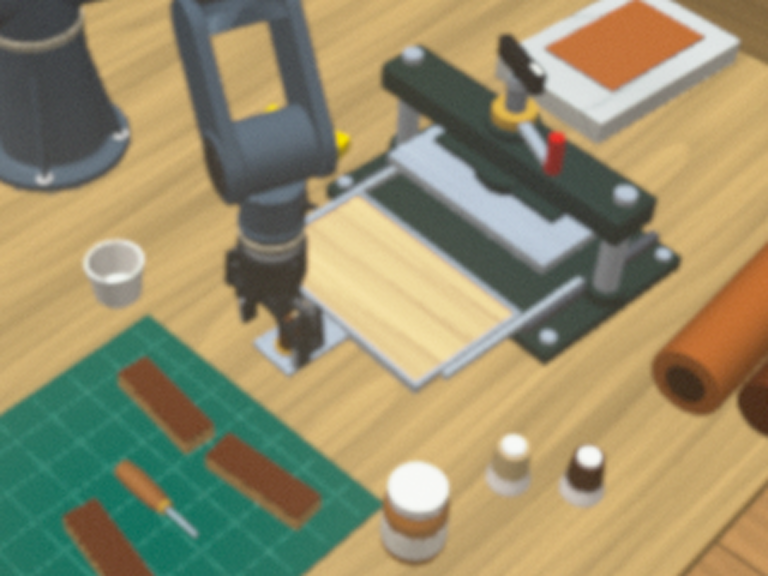

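The tray looks fully out in the scene crop. I'll lift clear and measure it and the blocks.

```bash

python3 -m handwheel '[[85,[-1,0,0],[0,0,0]],[85,[-1,0,0],[0,0,0]],[85,[-1,0,0],[0,0,0]],[85,[-1,0,0],[0,0,0]],[85,[-1,0,0],[0,0,0]],[85,[-1,-1,0],[0,0,0]],[85,[0,-1,0],[0,0,0]],[85,[0,-1,0],[0,0,0]],[85,[0,0,0],[0,0,0]]]'
cat >> h.py <<'E'
def tray(f=None):
    im,d=cam('top',f,(110,130,490,380),2);C=cloud('top',d);h=cv2.cvtColor(im,cv2.COLOR_RGB2HSV)
    k=np.zeros((480,640),np.uint8);k[150:340,190:345]=1
    ply=cv2.inRange(h,(10,40,150),(28,170,255))*k*((C[:,:,2]>.033)&(C[:,:,2]<.05)).astype(np.uint8)
    for q,n,c in blobs(ply,300):
        v,u=np.where(q);print('ply',n,c.round(),rect(onz('top',np.c_[u,v],.040)))
    k[150:340,:270]=0
    for q,n,c in blobs(((C[:,:,2]>.06)&(C[:,:,2]<.085)).astype(np.uint8)*k,40): print('pull',c,n,onz('top',c,.0775))
E
python3 -c "
from h import *
st();tray('a3.png')
for b in blocks():print(b)"
```

```text
time_s: 9.1
tool_pos: [0.4371, -0.0685, 0.1931]
tool_rot: [-0.519, -0.481, 0.521, -0.478]
ft_force: [-0.1, 0.4, -0.1]
finger_gap: 0.0852
t 9.1 tcp [437.1 -68.5 193.1] x [-0.005  0.002 -1.   ] y [ 0.997 -0.082 -0.005] F [-0.1  0.4 -0.1] gap 85.2 q [-0.41  0.35  1.91 -0.    0.89 -0.33]
ply 6339 [258. 243.] (array([531.6,  92.3]), np.float32(175.5), array([161. , 272.9]))
pull [340.26190476 154.07142857] 42 [[ 0.75537888 -0.11227189  0.0775    ]]
(array([373., 210.]), np.int32(762), array([ 622.1, -197.9]), np.float32(5.2), array([ 39.2, 128.8]))
(array([442., 226.]), np.int32(777), array([ 581., -372.]), np.float32(171.0), array([ 40.1, 129.6]))
(array([376., 270.]), np.int32(780), array([ 469.5, -202.6]), np.float32(175.1), array([ 38.9, 128.2]))
```

View pics/a3.png

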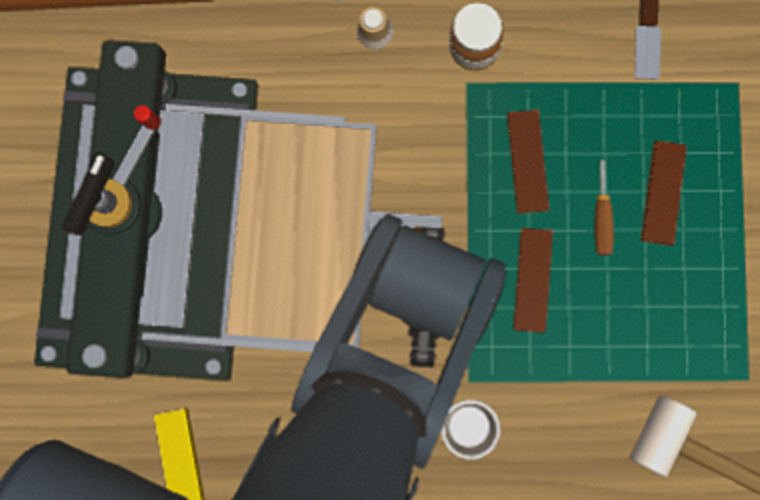

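Tray is out at its stop: floor centre (531.5,92), and 200 mm in from it lands on the screw axis. Slots: (463.5,97.7), (531.3,92.3) and (599.1,86.9). Block A at (622,-198) first.

```bash

cat >> h.py <<'E'
def plan(x,y,z,yaw):
    "units: first turn about tool x (also levelling), then shift along the turned tool axes"
    s,r=st();c,n=np.cos(np.radians(yaw)),np.sin(np.radians(yaw))
    g=np.c_[[0,0,-1],[c,n,0],[n,-c,0]]
    print('turn',(np.degrees(R.from_matrix(r.T@g).as_rotvec())/8).round(2),'shift',(g.T@(np.array([x,y,z])-s['tool_pos']*1000)/25).round(2))
E
python3 -m handwheel '[[70,[0,0,0],[1,0,0]],[70,[0,0,0],[1,0,0]],[70,[0,0,0],[1,0,0]],[70,[0,0,0],[1,0,0]],[70,[0,0,0],[1,0,0]],[70,[0,0,0],[1,0,0]],[70,[0,0,0],[1,0,0]],[70,[0,0,0],[1,0,0]],[70,[0,0,0],[1,0,0]],[70,[0,0,0],[1,0,0]],[70,[0,0,0],[0,0,0]],[70,[0,0,0],[0,0,0]]]' 60
python3 -c "
from h import *
plan(622,-198,6,-84.8)"
```

```text
time_s: 10.4
tool_pos: [0.4423, -0.07, 0.1932]
tool_rot: [0.707, 0.034, -0.706, 0.034]
ft_force: [-0.1, 0.5, 0.4]
finger_gap: 0.07
t 10.4 tcp [442.3 -70.  193.2] x [ 0.001 -0.    -1.   ] y [ 0.096 -0.995  0.   ] F [-0.1  0.5  0.4] gap 70.0 q [-0.41  0.35  1.9   0.    0.88  1.07]
turn [ 0.04 -0.   -0.  ] shift [ 7.49  5.75 -6.7 ]
```

```bash

python3 -m handwheel '[[70,[0,0.82,-0.96],[0.04,0,0]],[70,[0,0.82,-0.96],[0,0,0]],[70,[0,0.82,-0.96],[0,0,0]],[70,[0,0.82,-0.96],[0,0,0]],[70,[0,0.82,-0.96],[0,0,0]],[70,[0,0.82,-0.96],[0,0,0]],[70,[0.5,0.82,-0.94],[0,0,0]],[70,[1,0,0],[0,0,0]],[70,[1,0,0],[0,0,0]],[70,[1,0,0],[0,0,0]],[70,[1,0,0],[0,0,0]],[70,[0,0,0],[0,0,0]]]' 60
python3 -c "
from h import *
plan(622,-198,6,-84.8)
for b in blocks():print(b)"
```

```text
time_s: 11.6
tool_pos: [0.6184, -0.1965, 0.0768]
tool_rot: [-0.704, -0.033, 0.709, -0.03]
ft_force: [-0.8, -0.2, -0.1]
finger_gap: 0.0698
t 11.6 tcp [ 618.4 -196.5   76.8] x [-0.007  0.004 -1.   ] y [ 0.09  -0.996 -0.004] F [-0.8 -0.2 -0.1] gap 69.8 q [-0.48  0.75  1.48 -0.    0.92  1.  ]
turn [-0.01  0.05  0.03] shift [ 2.83  0.07 -0.14]
(array([442., 226.]), np.int32(775), array([ 580.8, -372. ]), np.float32(171.0), array([ 40.1, 129.2]))
```

```bash

python3 -m handwheel '[[70,[1,0.05,-0.1],[0,0,0]],[70,[1,0,0],[0,0,0]],[70,[0.75,0,0],[0,0,0]],[70,[0,0,0],[0,0,0]],[0,[0,0,0],[0,0,0]],[0,[0,0,0],[0,0,0]],[0,[0,0,0],[0,0,0]],[0,[0,0,0],[0,0,0]]]' 60
python3 -c "
from h import *
st()"
```

```text
time_s: 12.45
tool_pos: [0.6252, -0.1995, 0.0145]
tool_rot: [0.708, 0.03, -0.705, 0.032]
ft_force: [0.3, -0.1, 7.1]
finger_gap: 0.0383
t 12.4 tcp [ 625.2 -199.5   14.5] x [ 0.004 -0.002 -1.   ] y [ 0.088 -0.996  0.002] F [ 0.3 -0.1  7.1] gap 38.3 q [-0.48  0.85  1.49  0.    0.81  1.  ]
```

```bash

python3 -m handwheel '[[60,[0,0,0],[0,0,0]],[60,[0,0,0],[0,0,0]],[60,[0.25,0,0],[0,0,0]],[60,[0,0,0],[0,0,0]],[0,[0,0,0],[0,0,0]],[0,[0,0,0],[0,0,0]],[0,[0,0,0],[0,0,0]],[0,[0,0,0],[0,0,0]]]' 60
python3 -c "
from h import *
st()"
```

```text
time_s: 13.25
tool_pos: [0.6233, -0.1986, 0.0056]
tool_rot: [-0.706, -0.031, 0.707, -0.031]
ft_force: [-0.6, -0.3, 0.0]
finger_gap: 0.0392
t 13.2 tcp [ 623.3 -198.6    5.6] x [-0.  0. -1.] y [ 0.088 -0.996 -0.   ] F [-0.6 -0.3  0. ] gap 39.2 q [-0.48  0.86  1.49  0.    0.79  1.  ]
```

```bash

python3 -m handwheel '[[0,[-0.6,0,0],[0,0,0]],[0,[-1,0,0],[0,0,0]],[0,[-1,0,0],[0,0,0]],[0,[-1,0,0],[0,0,0]],[0,[-1,0,0],[0,0,0]],[0,[-1,0,0],[0,0,0]],[0,[0,0,0],[0,0,0]]]' 70
python3 -m handwheel '[[0,[0,0,0],[-1,0,0]],[0,[0,0,0],[-1,0,0]],[0,[0,0,0],[-1,0,0]],[0,[0,0,0],[-1,0,0]],[0,[0,0,0],[-1,0,0]],[0,[0,0,0],[-1,0,0]],[0,[0,0,0],[-1,0,0]],[0,[0,0,0],[-1,0,0]],[0,[0,0,0],[-1,0,0]],[0,[0,0,0],[-1.0,0,0]],[0,[0,0,0],[-0.05,0,0]],[0,[0,0,0],[0,0,0]]]'
python3 -c "
from h import *
plan(599.1,86.9,43.5,-4.5)"
```

```text
time_s: 13.95
tool_pos: [0.6261, -0.1999, 0.1509]
tool_rot: [0.709, 0.03, -0.704, 0.033]
ft_force: [0.4, 0.5, -1.0]
finger_gap: 0.0383
time_s: 15.15
tool_pos: [0.623, -0.1984, 0.1452]
tool_rot: [-0.52, -0.479, 0.52, -0.479]
ft_force: [-0.0, 0.6, -1.4]
finger_gap: 0.0386
t 15.2 tcp [ 623.  -198.4  145.2] x [-0.001  0.001 -1.   ] y [ 0.997 -0.082 -0.001] F [-0.   0.6 -1.4] gap 38.6 q [-0.48  0.67  1.43 -0.    1.05 -0.4 ]
turn [-0.03 -0.    0.01] shift [  4.07  -1.85 -11.3 ]
```

```bash

python3 -m handwheel '[[0,[0,-0.15,-0.94],[-0.03,0,0]],[0,[0,-0.15,-0.94],[0,0,0]],[0,[0,-0.15,-0.94],[0,0,0]],[0,[0,-0.15,-0.94],[0,0,0]],[0,[0,-0.15,-0.94],[0,0,0]],[0,[0,-0.15,-0.94],[0,0,0]],[0,[0,-0.15,-0.94],[0,0,0]],[0,[0,-0.15,-0.94],[0,0,0]],[0,[0,-0.15,-0.94],[0,0,0]],[0,[0,-0.15,-0.94],[0,0,0]],[0,[0,-0.15,-0.94],[0,0,0]],[0,[0,-0.2,-0.96],[0,0,0]]]'
python3 -m handwheel '[[0,[1,0,0],[0,0,0]],[0,[1,0,0],[0,0,0]],[0,[1,0,0],[0,0,0]],[0,[0,0,0],[0,0,0]],[0,[0,0,0],[0,0,0]],[0,[0,0,0],[0,0,0]]]'
python3 -c "
from h import *
plan(599.1,86.9,43.5,-4.5)"
```

```text
time_s: 16.35
tool_pos: [0.5986, 0.0874, 0.1457]
tool_rot: [0.519, 0.48, -0.519, 0.48]
ft_force: [0.1, -0.0, -0.5]
finger_gap: 0.0383
time_s: 16.95
tool_pos: [0.5998, 0.0864, 0.0721]
tool_rot: [0.519, 0.48, -0.518, 0.481]
ft_force: [-0.1, 0.6, -1.4]
finger_gap: 0.0385
t 16.9 tcp [599.8  86.4  72.1] x [ 0.003 -0.    -1.   ] y [ 0.997 -0.076  0.003] F [-0.1  0.6 -1.4] gap 38.5 q [-0.04  0.71  1.6   0.    0.82  0.03]
turn [ 0.02 -0.   -0.02] shift [ 1.14 -0.03 -0.02]
```

```bash

python3 -m handwheel '[[0,[0.5,0,0],[0,0,0]],[0,[0.4,0,0],[0,0,0]],[0,[0.2,0,0],[0,0,0]],[0,[0.04,0,0],[0,0,0]],[0,[0,0,0],[0,0,0]],[0,[0,0,0],[0,0,0]],[52,[0,0,0],[0,0,0]],[52,[0,0,0],[0,0,0]],[52,[0,0,0],[0,0,0]],[52,[-0.5,0,0],[0,0,0]],[52,[-1,0,0],[0,0,0]],[60,[-1,0,0],[0,0,0]]]'
python3 -m handwheel '[[70,[-1,0,0],[0,0,0]],[70,[-0.5,0,0],[0,0,0]],[70,[0,-0.5,1],[0,0,0]],[70,[0,-0.5,1],[0,0,0]],[70,[0,-0.5,1],[0,0,0]],[70,[0,-0.5,1],[0,0,0]],[70,[0,-0.5,1],[1,0,0]],[70,[0,0,0],[1,0,0]],[70,[0,0,0],[1,0,0]],[70,[0,0,0],[0,0,0]]]'
python3 -c "
from h import *
st()
for b in blocks():print(b)
for b in blocks((190,150,340,340),.064):print('tray',b)
plan(469.5,-202.6,6,-94.9)"
```

```text
time_s: 18.15
tool_pos: [0.5985, 0.0865, 0.1057]
tool_rot: [-0.518, -0.481, 0.519, -0.481]
ft_force: [0.0, 0.5, 0.0]
finger_gap: 0.0598
time_s: 19.15
tool_pos: [0.5268, -0.0337, 0.1424]
tool_rot: [-0.607, -0.362, 0.607, -0.362]
ft_force: [0.4, -0.4, 0.2]
finger_gap: 0.0701
t 19.1 tcp [526.8 -33.7 142.4] x [-0.  0. -1.] y [ 0.88  -0.475 -0.   ] F [ 0.4 -0.4  0.2] gap 70.1 q [-0.28  0.53  1.76  0.    0.85  0.22]
(array([442., 226.]), np.int32(779), array([ 580.9, -372. ]), np.float32(171.0), array([ 40.1, 129.8]))
(array([376., 270.]), np.int32(781), array([ 469.6, -202.6]), np.float32(175.1), array([ 38.9, 128.4]))
tray (array([252., 216.]), np.int32(523), array([599.7, 106. ]), np.float32(85.8), array([40.3, 87.7]))
t 19.2 tcp [527.  -33.4 142.4] x [-0.  0. -1.] y [ 0.882 -0.472 -0.   ] F [ 0.   0.7 -0.6] gap 70.4 q [-0.28  0.53  1.76  0.    0.85  0.22]
turn [8.35 0.   0.  ] shift [5.46 6.94 1.71]
```

```bash

python3 -m handwheel '[[70,[0,0,0],[1,0,0]],[70,[0,0,0],[1,0,0]],[70,[0,0,0],[1,0,0]],[70,[0,0,0],[1,0,0]],[70,[0,0,0],[1,0,0]],[70,[0,0,0],[1,0,0]],[70,[0,0,0],[1,0,0]],[70,[0,0,0],[1,0,0]],[70,[0,0,0],[0.35,0,0]]]'
python3 -m handwheel '[[70,[0,1,0.25],[0,0,0]],[70,[0,1,0.25],[0,0,0]],[70,[0,1,0.25],[0,0,0]],[70,[0,1,0.25],[0,0,0]],[70,[0,1,0.25],[0,0,0]],[70,[0,1,0.25],[0,0,0]],[70,[0.5,0.94,0.21],[0,0,0]],[70,[1,0,0],[0,0,0]],[70,[1,0,0],[0,0,0]],[70,[0.5,0,0],[0,0,0]],[70,[0,0,0],[0,0,0]],[70,[0,0,0],[0,0,0]]]'
python3 -c "
from h import *
plan(469.6,-202.6,6,-94.9)"
```

```text
time_s: 20.15
tool_pos: [0.527, -0.0331, 0.1423]
tool_rot: [-0.706, 0.032, 0.706, 0.032]
ft_force: [0.7, -0.3, -0.4]
finger_gap: 0.0704
time_s: 21.35
tool_pos: [0.4693, -0.2023, 0.0675]
tool_rot: [0.706, -0.031, -0.706, -0.031]
ft_force: [1.1, -0.9, 1.1]
finger_gap: 0.0698
t 21.4 tcp [ 469.3 -202.3   67.5] x [ 0. -0. -1.] y [-0.088 -0.996  0.   ] F [ 1.1 -0.9  1.1] gap 69.8 q [-0.63  0.64  1.85 -0.    0.65  1.03]
turn [-0.02 -0.   -0.  ] shift [ 2.46  0.01 -0.01]
```

```bash

python3 -m handwheel '[[70,[1,0,0],[0,0,0]],[70,[0.9,0,0],[0,0,0]],[70,[0.5,0,0],[0,0,0]],[70,[0.06,0,0],[0,0,0]],[70,[0,0,0],[0,0,0]],[0,[0,0,0],[0,0,0]],[0,[0,0,0],[0,0,0]],[0,[0,0,0],[0,0,0]],[0,[0,0,0],[0,0,0]],[0,[0,0,0],[0,0,0]]]' 70
python3 -c "
from h import *
st()"
```

```text
time_s: 22.35
tool_pos: [0.4696, -0.2029, 0.0071]
tool_rot: [0.707, -0.032, -0.706, -0.031]
ft_force: [0.9, -0.7, 5.0]
finger_gap: 0.0386
t 22.4 tcp [ 469.6 -202.9    7.1] x [ 0.002 -0.001 -1.   ] y [-0.089 -0.996  0.001] F [ 0.9 -0.7  5. ] gap 38.6 q [-0.63  0.76  1.87  0.    0.51  1.03]
```

```bash

python3 -m handwheel '[[0,[-0.6,0,0],[0,0,0]],[0,[-1,0,0],[0,0,0]],[0,[-1,0,0],[0,0,0]],[0,[-1,0,0],[0,0,0]],[0,[-1,0,0],[0,0,0]],[0,[-1,0,0],[0,0,0]],[0,[0,0,0],[0,0,0]]]' 70
python3 -m handwheel '[[0,[0,0,0],[-1,0,0]],[0,[0,0,0],[-1,0,0]],[0,[0,0,0],[-1,0,0]],[0,[0,0,0],[-1,0,0]],[0,[0,0,0],[-1,0,0]],[0,[0,0,0],[-1,0,0]],[0,[0,0,0],[-1,0,0]],[0,[0,0,0],[-1,0,0]],[0,[0,0,0],[-1,0,0]],[0,[0,0,0],[-1.0,0,0]],[0,[0,0,0],[-1,0,0]],[0,[0,0,0],[-0.3,0,0]]]'
python3 -m handwheel '[[0,[0,0,0],[0,0,0]]]'
python3 -c "
from h import *
plan(463.5,97.7,44,-4.5)"
```

```text
time_s: 23.05
tool_pos: [0.4708, -0.2036, 0.1492]
tool_rot: [0.709, -0.033, -0.704, -0.03]
ft_force: [0.4, -0.7, -0.9]
finger_gap: 0.0389
time_s: 24.25
tool_pos: [0.4682, -0.202, 0.1449]
tool_rot: [-0.519, -0.481, 0.519, -0.479]
ft_force: [0.5, -0.2, -1.1]
finger_gap: 0.0381
time_s: 24.35
tool_pos: [0.4683, -0.202, 0.145]
tool_rot: [-0.52, -0.48, 0.52, -0.478]
ft_force: [-0.0, -0.9, -2.0]
finger_gap: 0.0383
t 24.4 tcp [ 468.3 -202.   145. ] x [-0.001  0.001 -1.   ] y [ 0.997 -0.082 -0.001] F [-0.  -0.9 -2. ] gap 38.3 q [-0.63  0.5   1.8  -0.    0.84 -0.54]
turn [-0.03 -0.01  0.01] shift [  4.04  -1.13 -11.94]
```

```bash

python3 -m handwheel '[[0,[0,-0.1,-0.995],[-0.03,0,0]],[0,[0,-0.1,-0.995],[0,0,0]],[0,[0,-0.1,-0.995],[0,0,0]],[0,[0,-0.1,-0.995],[0,0,0]],[0,[0,-0.1,-0.995],[0,0,0]],[0,[0,-0.1,-0.995],[0,0,0]],[0,[0,-0.1,-0.995],[0,0,0]],[0,[0,-0.1,-0.995],[0,0,0]],[0,[0,-0.1,-0.995],[0,0,0]],[0,[0,-0.1,-0.995],[0,0,0]],[0,[0,-0.1,-0.995],[0,0,0]],[0,[0,-0.05,-0.995],[0,0,0]]]'
python3 -m handwheel '[[0,[1,0,0],[0,0,0]],[0,[1,0,0],[0,0,0]],[0,[1,0,0],[0,0,0]],[0,[0,0,0],[0,0,0]],[0,[0,0,0],[0,0,0]],[0,[0,0,0],[0,0,0]]]'
python3 -c "
from h import *
plan(463.5,97.7,44,-4.5)"
```

```text
time_s: 25.55
tool_pos: [0.4629, 0.0984, 0.1454]
tool_rot: [-0.519, -0.48, 0.52, -0.48]
ft_force: [0.6, 0.3, -0.5]
finger_gap: 0.0383
time_s: 26.15
tool_pos: [0.4643, 0.0973, 0.0716]
tool_rot: [0.52, 0.48, -0.519, 0.48]
ft_force: [0.8, 0.2, -1.1]
finger_gap: 0.0384
t 26.1 tcp [464.3  97.3  71.6] x [ 0.002 -0.    -1.   ] y [ 0.997 -0.078  0.002] F [ 0.8  0.2 -1.1] gap 38.4 q [-0.03  0.61  1.94  0.    0.59  0.05]
turn [ 0.   -0.   -0.01] shift [ 1.11 -0.03 -0.01]
```

```bash

python3 -m handwheel '[[0,[0.5,-0.02,0],[0,0,0]],[0,[0.4,0,0],[0,0,0]],[0,[0.2,0,0],[0,0,0]],[0,[0.02,0,0],[0,0,0]],[0,[0,0,0],[0,0,0]],[0,[0,0,0],[0,0,0]],[52,[0,0,0],[0,0,0]],[52,[0,0,0],[0,0,0]],[52,[0,0,0],[0,0,0]],[52,[-0.5,0,0],[0,0,0]],[52,[-1,0,0],[0,0,0]],[60,[-1,0,0],[0,0,0]]]'
python3 -m handwheel '[[70,[-1,0,0],[0,0,0]],[70,[-0.5,0,0],[1,0,0]],[70,[0,0,1],[1,0,0]],[70,[0,0,1],[1,0,0]],[70,[0,0,1],[1,0,0]],[70,[0,0,1],[1,0,0]],[70,[0,0,1],[1,0,0]],[70,[0,0,1],[1,0,0]],[70,[0,0,1],[1,0,0]],[70,[0,0,1],[1,0,0]],[70,[0,0,0],[0,0,0]]]'
python3 -c "
from h import *
st()
for b in blocks():print(b)
for b in blocks((190,150,340,340),.064):print('tray',b)
plan(581,-372,6,-99)"
```

```text
time_s: 27.35
tool_pos: [0.4626, 0.0974, 0.1054]
tool_rot: [-0.519, -0.481, 0.52, -0.48]
ft_force: [0.3, 0.4, -0.6]
finger_gap: 0.0602
time_s: 28.45
tool_pos: [0.3365, -0.0466, 0.1426]
tool_rot: [-0.701, -0.083, 0.704, -0.081]
ft_force: [-0.3, -0.1, 0.4]
finger_gap: 0.07
t 28.4 tcp [336.5 -46.6 142.6] x [-0.004  0.002 -1.   ] y [ 0.23  -0.973 -0.003] F [-0.3 -0.1  0.4] gap 70.0 q [-0.47  0.34  2.2  -0.    0.6   0.87]
(array([442., 226.]), np.int32(777), array([ 580.9, -372. ]), np.float32(171.0), array([ 40.1, 129.8]))
(array([411., 243.]), np.int32(200), array([ 536.7, -293.7]), np.float32(178.8), array([17.9, 66.8]))
tray (array([261., 217.]), np.int32(814), array([598. ,  84.9]), np.float32(85.7), array([ 40.2, 130.2]))
tray (array([256., 271.]), np.int32(839), array([463.6,  96.4]), np.float32(85.5), array([ 39.5, 129.6]))
t 28.6 tcp [340.3 -47.4 142.9] x [ 0.001 -0.    -1.   ] y [ 0.234 -0.972  0.   ] F [-0.2 -1.1 -0.1] gap 69.9 q [-0.47  0.34  2.2   0.    0.6   0.87]
turn [ 2.82 -0.01 -0.  ] shift [  5.48  11.32 -11.54]
```

Both placed blocks are well seated, at (598,85) and (463.6,96.4), square to within 0.3°. Next is the last one.

```bash

python3 -m handwheel '[[70,[0,0,0],[0.94,0,0]],[70,[0,0,0],[0.94,0,0]],[70,[0,0,0],[0.94,0,0]],[70,[0,0,0],[0,0,0]]]'
python3 -m handwheel '[[70,[0,0.94,-0.96],[0,0,0]],[70,[0,0.94,-0.96],[0,0,0]],[70,[0,0.94,-0.96],[0,0,0]],[70,[0,0.94,-0.96],[0,0,0]],[70,[0,0.94,-0.96],[0,0,0]],[70,[0,0.94,-0.96],[0,0,0]],[70,[0,0.94,-0.96],[0,0,0]],[70,[0,0.94,-0.96],[0,0,0]],[70,[0,0.94,-0.96],[0,0,0]],[70,[0,0.94,-0.96],[0,0,0]],[70,[0,0.94,-0.96],[0,0,0]],[70,[0,0.98,-0.98],[0,0,0]]]'
python3 -m handwheel '[[70,[1,0,0],[0,0,0]],[70,[1,0,0],[0,0,0]],[70,[1,0,0],[0,0,0]],[70,[0,0,0],[0,0,0]],[70,[0,0,0],[0,0,0]]]'
python3 -c "
from h import *
plan(581,-372,6,-99)
for b in blocks():print(b)"
```

```text
time_s: 28.95
tool_pos: [0.3415, -0.0471, 0.1429]
tool_rot: [0.706, -0.055, -0.704, -0.054]
ft_force: [0.0, -0.0, -0.2]
finger_gap: 0.0701
time_s: 30.15
tool_pos: [0.582, -0.3723, 0.1424]
tool_rot: [0.705, -0.054, -0.705, -0.054]
ft_force: [1.2, 0.3, 0.4]
finger_gap: 0.0701
time_s: 30.65
tool_pos: [0.5809, -0.3714, 0.0674]
tool_rot: [-0.705, 0.054, 0.705, 0.055]
ft_force: [-0.1, -0.8, 0.1]
finger_gap: 0.0699
t 30.6 tcp [ 580.9 -371.4   67.4] x [-0.001  0.001 -1.   ] y [-0.154 -0.988 -0.001] F [-0.1 -0.8  0.1] gap 69.9 q [-0.73  0.81  1.37  0.    0.96  1.  ]
turn [0.02 0.   0.  ] shift [ 2.45  0.02 -0.01]
```

```bash

python3 -m handwheel '[[70,[1,0,0],[0,0,0]],[70,[0.9,0,0],[0,0,0]],[70,[0.5,0,0],[0,0,0]],[70,[0.06,0,0],[0,0,0]],[70,[0,0,0],[0,0,0]],[0,[0,0,0],[0,0,0]],[0,[0,0,0],[0,0,0]],[0,[0,0,0],[0,0,0]],[0,[0,0,0],[0,0,0]],[0,[0,0,0],[0,0,0]]]' 70
python3 -m handwheel '[[0,[-0.6,0,0],[0,0,0]],[0,[-1,0,0],[0,0,0]],[0,[-1,0,0],[0,0,0]],[0,[-1,0,0],[0,0,0]],[0,[-1,0,0],[0,0,0]],[0,[-1,0,0],[0,0,0]],[0,[0,0,0],[0,0,0]]]' 
python3 -m handwheel '[[0,[0,0,0],[-1,0,0]],[0,[0,0,0],[-1,0,0]],[0,[0,0,0],[-1,0,0]],[0,[0,0,0],[-1,0,0]],[0,[0,0,0],[-1,0,0]],[0,[0,0,0],[-1,0,0]],[0,[0,0,0],[-1,0,0]],[0,[0,0,0],[-1,0,0]],[0,[0,0,0],[-1,0,0]],[0,[0,0,0],[-1.0,0,0]],[0,[0,0,0],[-1,0,0]],[0,[0,0,0],[-0.8,0,0]]]'
python3 -m handwheel '[[0,[0,0,0],[0,0,0]]]'
python3 -c "
from h import *
plan(531.3,91.5,44,-4.5)"
```

```text
time_s: 31.7
tool_pos: [0.5814, -0.3727, 0.008]
tool_rot: [0.706, -0.056, -0.704, -0.055]
ft_force: [-0.0, -0.0, 6.5]
finger_gap: 0.0388
time_s: 32.4
tool_pos: [0.5824, -0.3735, 0.1511]
tool_rot: [0.707, -0.057, -0.702, -0.054]
ft_force: [0.7, -0.2, 0.2]
finger_gap: 0.0385
time_s: 33.6
tool_pos: [0.5795, -0.371, 0.1446]
tool_rot: [-0.518, -0.482, 0.519, -0.48]
ft_force: [-0.2, -0.4, -1.7]
finger_gap: 0.0383
time_s: 33.7
tool_pos: [0.5796, -0.3711, 0.1448]
tool_rot: [-0.52, -0.48, 0.52, -0.478]
ft_force: [-1.2, -0.5, -0.7]
finger_gap: 0.0385
t 33.7 tcp [ 579.6 -371.1  144.8] x [-0.002  0.002 -1.   ] y [ 0.997 -0.081 -0.002] F [-1.2 -0.5 -0.7] gap 38.5 q [-0.73  0.71  1.33  0.    1.1  -0.65]
turn [-0.02 -0.01  0.02] shift [  4.03  -3.38 -18.3 ]
```

```bash

python3 -m handwheel '[[0,[0,-0.18,-0.96],[-0.02,0,0]],[0,[0,-0.18,-0.96],[0,0,0]],[0,[0,-0.18,-0.96],[0,0,0]],[0,[0,-0.18,-0.96],[0,0,0]],[0,[0,-0.18,-0.96],[0,0,0]],[0,[0,-0.18,-0.96],[0,0,0]],[0,[0,-0.18,-0.96],[0,0,0]],[0,[0,-0.18,-0.96],[0,0,0]],[0,[0,-0.18,-0.96],[0,0,0]],[0,[0,-0.18,-0.96],[0,0,0]],[0,[0,-0.18,-0.96],[0,0,0]],[0,[0,-0.18,-0.96],[0,0,0]]]'
python3 -m handwheel '[[0,[0,-0.18,-0.97],[0,0,0]],[0,[0,-0.18,-0.97],[0,0,0]],[0,[0,-0.18,-0.97],[0,0,0]],[0,[0,-0.17,-0.97],[0,0,0]],[0,[0,-0.17,-0.97],[0,0,0]],[0,[0,-0.17,-0.97],[0,0,0]],[0,[0,-0.17,-0.97],[0,0,0]],[0,[1,0,0],[0,0,0]],[0,[0.8,0,0],[0,0,0]],[0,[0,0,0],[0,0,0]],[0,[0,0,0],[0,0,0]],[0,[0,0,0],[0,0,0]]]'
python3 -c "
from h import *
plan(531.3,91.5,44,-4.5)
for b in blocks((190,150,340,340),.064):print('tray',b)"
```

```text
time_s: 34.9
tool_pos: [0.5484, -0.0794, 0.1458]
tool_rot: [-0.52, -0.48, 0.52, -0.479]
ft_force: [0.0, 0.3, -0.4]
finger_gap: 0.0386
time_s: 36.1
tool_pos: [0.5326, 0.0909, 0.102]
tool_rot: [0.52, 0.479, -0.519, 0.48]
ft_force: [-0.1, 0.2, -0.6]
finger_gap: 0.0387
t 36.1 tcp [532.6  90.9 102. ] x [ 0.001 -0.    -1.   ] y [ 0.997 -0.079  0.001] F [-0.1  0.2 -0.6] gap 38.7 q [-0.04  0.61  1.76  0.    0.78  0.04]
turn [-0.   -0.   -0.01] shift [ 2.32 -0.05 -0.02]
tray (array([279., 218.]), np.int32(254), array([593.8,  41. ]), np.float32(179.8), array([40.1, 40.3]))
tray (array([276., 243.]), np.int32(238), array([535.2,  48.1]), np.float32(174.1), array([37.8, 41.1]))
tray (array([273., 273.]), np.int32(301), array([460.2,  56.1]), np.float32(85.4), array([39.8, 48.7]))
```

```bash

python3 -m handwheel '[[0,[0.9,-0.04,0],[0,0,0]],[0,[0.7,0,0],[0,0,0]],[0,[0.4,0,0],[0,0,0]],[0,[0.25,0,0],[0,0,0]],[0,[0.07,0,0],[0,0,0]],[0,[0,0,0],[0,0,0]],[0,[0,0,0],[0,0,0]],[52,[0,0,0],[0,0,0]],[52,[0,0,0],[0,0,0]],[52,[0,0,0],[0,0,0]],[52,[-0.5,0,0],[0,0,0]],[52,[-1,0,0],[0,0,0]]]'
python3 -m handwheel '[[60,[-1,0,0],[0,0,0]],[80,[-1,0,0],[0,0,0]],[80,[-0.5,0,0],[0,0,0]],[80,[0,0,1],[0,0,0]],[80,[0,0,1],[0,0,0]],[80,[0,0,1],[0,0,0]],[80,[0,0,1],[0,0,0]],[80,[0,0,1],[0,0,0]],[80,[0,0,1],[0,0,0]],[80,[0,0,0],[0,0,0]],[80,[0,0,0],[0,0,0]]]'
python3 -c "
from h import *
cam('scene','b2.png',(200,130,520,370),2.4)
for b in blocks((190,150,340,340),.064):print('tray',b)
plan(519.6,-57.3,44,-4.5);tray('b3.png')"
```

```text
time_s: 37.35
tool_pos: [0.5296, 0.0912, 0.0802]
tool_rot: [-0.518, -0.481, 0.52, -0.479]
ft_force: [-0.4, 0.2, 0.6]
finger_gap: 0.052
time_s: 38.45
tool_pos: [0.5189, -0.0585, 0.1433]
tool_rot: [0.52, 0.48, -0.519, 0.479]
ft_force: [-0.4, -0.4, -0.3]
finger_gap: 0.0799
tray (array([260., 217.]), np.int32(756), array([598.2,  87.1]), np.float32(85.7), array([ 40.2, 124.7]))
tray (array([252., 243.]), np.int32(614), array([532.3, 104.3]), np.float32(85.4), array([ 40.1, 100.3]))
tray (array([246., 270.]), np.int32(501), array([465.5, 120.9]), np.float32(85.4), array([39.9, 79.9]))
t 38.5 tcp [518.9 -57.5 143.2] x [-0.001  0.001 -1.   ] y [ 0.997 -0.077 -0.001] F [-0.2 -0.7 -0.1] gap 80.1 q [-0.32  0.52  1.77  0.    0.85 -0.25]
turn [ 0.01 -0.    0.  ] shift [ 3.97  0.03 -0.01]
ply 2601 [250. 234.] (array([531.6,  92.5]), np.float32(175.5), array([160.3, 273.1]))
pull [340.4047619  154.16666667] 42 [[ 0.75513343 -0.11262741  0.0775    ]]
pull [276.79439252 217.87383178] 214 [[0.59452355 0.04530565 0.0775    ]]
```

View pics/b3.png

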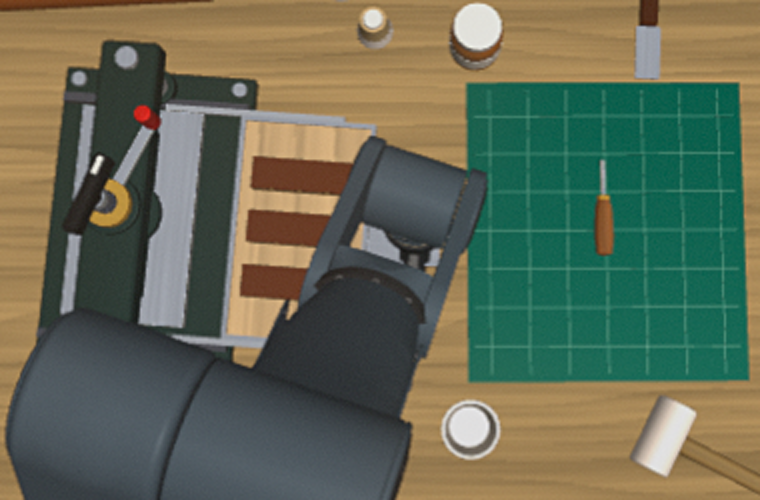

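All three blocks are square on the tray. Now grip the pull and push it home, checking the blocks midway.

```bash

python3 -m handwheel '[[80,[1,0,0],[0,0,0]],[80,[1,0,0],[0,0,0]],[80,[1,0,0],[0,0,0]],[80,[0.85,0,0],[0,0,0]],[80,[0.1,0,0],[0,0,0]],[80,[0,0,0],[0,0,0]],[0,[0,0,0],[0,0,0]],[0,[0,0,0],[0,0,0]],[0,[0,0,0],[0,0,0]],[0,[0,0,0],[0,0,0]],[0,[0,0,0],[0,0,0]]]' 80
python3 -m handwheel '[[0,[0,0,-0.2],[0,0,0]],[0,[0,0,-0.4],[0,0,0]],[0,[0,0,-0.4],[0,0,0]],[0,[0,0,-0.4],[0,0,0]],[0,[0,0,-0.4],[0,0,0]],[0,[0,0,-0.2],[0,0,0]],[0,[0,0,0],[0,0,0]]]'
python3 -c "
from h import *
for b in blocks((150,150,340,340),.064):print('tray',b)
plan(534.4,141.9,44,-4.5)"
```

```text
time_s: 39.7
tool_pos: [0.5193, -0.0584, 0.0456]
tool_rot: [0.519, 0.48, -0.519, 0.48]
ft_force: [-1.0, 1.0, 6.7]
finger_gap: 0.0243
time_s: 40.4
tool_pos: [0.5232, -0.0078, 0.0456]
tool_rot: [0.519, 0.48, -0.519, 0.48]
ft_force: [-1.0, 1.3, 5.8]
finger_gap: 0.0241
tray (array([239., 216.]), np.int32(767), array([602. , 136.3]), np.float32(85.9), array([ 40.4, 128.1]))
tray (array([232., 242.]), np.int32(618), array([536.1, 154.7]), np.float32(85.2), array([ 40.4, 101.4]))
t 40.5 tcp [523.3  -7.9  45.7] x [ 0.001  0.    -1.   ] y [ 0.997 -0.077  0.001] F [-1.3  1.7  5. ] gap 24.4 q [-0.23  0.69  1.83  0.    0.62 -0.15]
turn [ 0.01 -0.   -0.01] shift [ 0.07 -0.03 -6.01]
```

```bash

python3 -m handwheel '[[0,[0,0,-0.4],[0,0,0]],[0,[0,0,-0.6],[0,0,0]],[0,[0,0,-0.6],[0,0,0]],[0,[0,0,-0.6],[0,0,0]],[0,[0,0,-0.6],[0,0,0]],[0,[0,0,-0.6],[0,0,0]],[0,[0,0,-0.6],[0,0,0]],[0,[0,0,-0.6],[0,0,0]],[0,[0,0,-0.5],[0,0,0]],[0,[0,0,-0.4],[0,0,0]],[0,[0,0,-0.2],[0,0,0]],[0,[0,0,0],[0,0,0]]]'
python3 -m handwheel '[[0,[0,0,-0.12],[0,0,0]],[0,[0,0,-0.1],[0,0,0]],[0,[0,0,-0.1],[0,0,0]],[0,[0,0,-0.05],[0,0,0]],[0,[0,0,0],[0,0,0]]]'
python3 -c "
from h import *
plan(534.4,141.9,44,-4.5)"
```

```text
time_s: 41.65
tool_pos: [0.5343, 0.1345, 0.0457]
tool_rot: [0.519, 0.48, -0.519, 0.48]
ft_force: [-1.2, 2.2, 5.5]
finger_gap: 0.0243
time_s: 42.15
tool_pos: [0.5347, 0.141, 0.0456]
tool_rot: [-0.518, -0.48, 0.52, -0.481]
ft_force: [-1.5, -7.3, 6.0]
finger_gap: 0.0241
t 42.1 tcp [534.7 141.   45.6] x [-0.    -0.003 -1.   ] y [ 0.997 -0.076 -0.   ] F [-1.5 -7.3  6. ] gap 24.1 q [ 0.06  0.71  1.75 -0.    0.68  0.14]
turn [0.01 0.02 0.  ] shift [ 0.07 -0.02 -0.03]
```

```bash

python3 -m handwheel '[[0,[0,0,-0.12],[0,0,0]],[0,[0,0,0],[0,0,0]],[0,[0,0,0.2],[0,0,0]],[60,[0,0,0],[0,0,0]],[85,[0,0,0],[0,0,0]],[85,[0,0,0],[0,0,0]],[85,[-1,0,0],[0,0,0]],[85,[-1,0,0],[0,0,0]],[85,[-1,0,0.5],[0,0,0]],[85,[-1,0,1],[0,0,0]],[85,[-1,0,1],[0,0,0]],[85,[-1,0,1],[0,0,0]]]'
python3 -m handwheel '[[85,[-1,0,1],[0,0,0]],[85,[-1,-1,1],[0,0,0]],[85,[-1,-1,1],[0,0,0]],[85,[-1,-1,1],[0,0,0]],[85,[-1,0,1],[0,0,0]],[85,[0,0,0],[0,0,0]]]'
python3 - <<'E'
from h import *
st();im,d=cam('top','c3.png',(110,130,300,340),2.8)
cam('scene','c4.png',(310,120,500,290),4)
C=cloud('top',d);Z=C[:,:,2];reg=np.zeros((480,640),bool);reg[130:330,110:270]=1
for a,b in((.06,.08),(.23,.25),(.26,.30)):
    for q,n,c in blobs((reg&(Z>a)&(Z<b)).astype(np.uint8),40): print(a,c.round(),n,rect(C[q]),np.median(C[q],0).round(4))
E
```

```text
time_s: 43.35
tool_pos: [0.5276, 0.0533, 0.1955]
tool_rot: [-0.519, -0.481, 0.519, -0.48]
ft_force: [0.4, -0.6, -0.2]
finger_gap: 0.0853
time_s: 43.95
tool_pos: [0.4452, -0.0678, 0.323]
tool_rot: [0.521, 0.476, -0.519, 0.482]
ft_force: [0.2, -0.1, 0.9]
finger_gap: 0.0848
t 44.0 tcp [445.2 -67.8 323. ] x [ 0.008 -0.004 -1.   ] y [ 0.997 -0.081  0.008] F [ 0.2 -0.1  0.9] gap 84.8 q [-0.4   0.17  1.73 -0.    1.23 -0.32]
0.06 [239. 243.] 77 (array([533.5, 138.5]), np.float32(0.1), array([23.3, 23.3])) [0.5326 0.1376 0.0769]
0.23 [181. 187.] 74 (array([639. , 242.1]), np.float32(162.0), array([18.2, 18.8])) [0.6386 0.2414 0.2416]
0.23 [161. 231.] 41 (array([542.9, 283.7]), np.float32(153.3), array([ 8.6, 24.2])) [0.5424 0.2823 0.2396]
0.26 [153. 227.] 451 (array([546.3, 291.6]), np.float32(157.1), array([19.9, 89.4])) [0.5447 0.2901 0.2792]
```

View pics/c3.png

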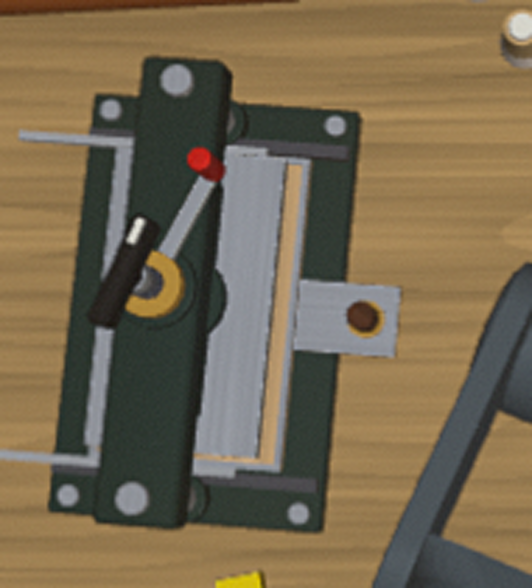

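View pics/c4.png

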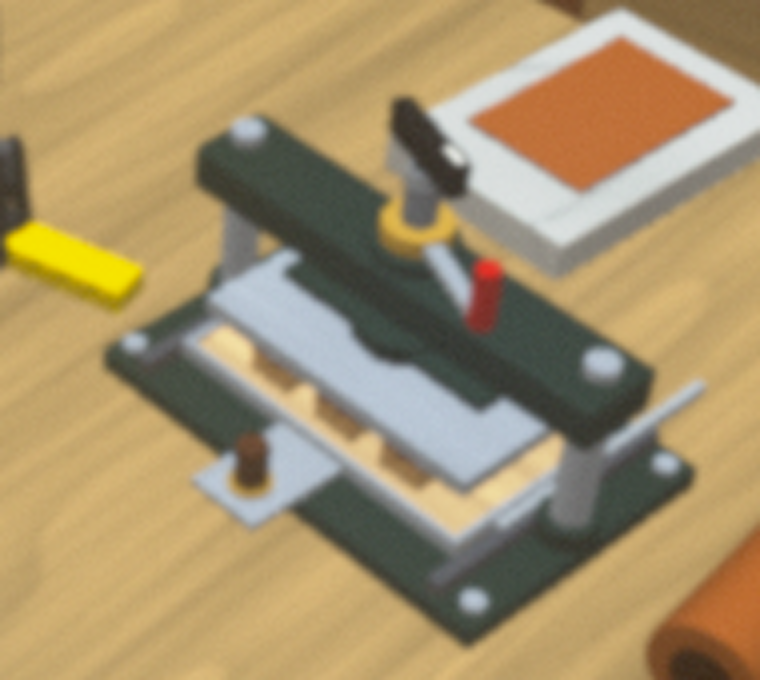

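The tray is home: the pull moved 199.4 mm from stop to stop, and the blocks show under the platen. Next, measure the knob and platen precisely.

```bash

cat >> h.py <<'E'
def knob(f=None):
    im,d=cam('top',f,(110,130,300,340),2.8);C=cloud('top',d);Z=C[:,:,2];reg=np.zeros((480,640),bool);reg[190:270,115:200]=1
    q=max(blobs((reg&(Z>.225)&(Z<.30)).astype(np.uint8),30),key=lambda b:b[1])[0]
    zt=np.median(Z[q][Z[q]>np.percentile(Z[q],40)]);t=q&(abs(Z-zt)<.004)
    v,u=np.where(t);P=onz('top',np.c_[u,v],zt);w=t&(im.min(2)>120);e=C[w].mean(0) if w.any() else [0]*3
    print('knob',rect(P),'zt',(zt*1000).round(2),'n',t.sum(),'white',np.round(np.array(e)*1000,1))
    g=np.zeros((480,640),bool);g[190:295,190:206]=1;s=g&(Z>.075)&(Z<.095)&(im[:,:,2]>im[:,:,0])
    print('platen z',(np.median(Z[s])*1000).round(2),(np.mean(Z[s])*1000).round(2),s.sum())
E
python3 -c "
from h import *
knob();knob()"
python3 -m handwheel '[[85,[0,0,0],[-1,0,0]],[85,[0,0,0],[-1,0,0]],[85,[0,0,0],[-1,0,0]],[85,[0,0,0],[-1,0,0]],[85,[0,0,0],[-1,0,0]],[85,[0,0,0],[-1,0,0]],[85,[0,0,0],[-1,0,0]],[85,[0,0,0],[-1,0,0]],[85,[0,0,0],[-0.9,0,0]],[85,[0,0,0],[0,0,0]]]'
python3 -c "
from h import *
plan(547,291.7,247,66.5)"
```

```text
knob (array([545.8, 290.4]), np.float32(156.5), array([19.1, 89.3])) zt 280.5 n 313 white [576.3 279.4 281.6]
platen z 88.6 88.56 1487
knob (array([545.9, 291. ]), np.float32(156.9), array([18.3, 89. ])) zt 280.06 n 312 white [575.8 279.4 281.4]
platen z 88.65 88.65 1492
time_s: 45.15
tool_pos: [0.443, -0.0639, 0.3181]
tool_rot: [0.142, 0.694, -0.142, 0.691]
ft_force: [-0.2, 0.0, -0.2]
finger_gap: 0.0849
t 45.1 tcp [443.  -63.9 318.1] x [-0.003  0.002 -1.   ] y [0.394 0.919 0.   ] F [-0.2  0.  -0.2] gap 84.9 q [-0.39  0.18  1.73  0.    1.23 -1.56]
turn [ 0.04 -0.03 -0.  ] shift [ 2.84 14.7  -1.86]
```

```bash

python3 -m handwheel '[[60,[0,0.98,-0.13],[0.04,0,0]],[60,[0,0.98,-0.13],[0,0,0]],[60,[0,0.98,-0.13],[0,0,0]],[60,[0,0.98,-0.13],[0,0,0]],[60,[0,0.98,-0.13],[0,0,0]],[60,[0,0.98,-0.13],[0,0,0]],[60,[0,0.98,-0.13],[0,0,0]],[60,[0,0.98,-0.13],[0,0,0]],[60,[0,0.98,-0.13],[0,0,0]],[60,[0,0.98,-0.13],[0,0,0]],[60,[0,0.98,-0.12],[0,0,0]],[60,[0,0.98,-0.12],[0,0,0]]]'
python3 -m handwheel '[[60,[0,0.98,-0.12],[0,0,0]],[60,[0,0.98,-0.12],[0,0,0]],[60,[0,0.95,-0.12],[0,0,0]],[60,[0,0,0],[0,0,0]],[60,[0,0,0],[0,0,0]]]'
python3 -c "
from h import *
plan(546.5,291.3,246,66.6)"
```

```text
time_s: 46.35
tool_pos: [0.5251, 0.2215, 0.3182]
tool_rot: [0.145, 0.693, -0.145, 0.691]
ft_force: [-0.9, -1.3, 0.9]
finger_gap: 0.0601
time_s: 46.85
tool_pos: [0.5456, 0.2905, 0.3181]
tool_rot: [0.144, 0.693, -0.145, 0.691]
ft_force: [0.2, -0.4, 0.8]
finger_gap: 0.0604
t 46.9 tcp [545.6 290.5 318.1] x [-0.003 -0.001 -1.   ] y [ 0.4    0.917 -0.002] F [ 0.2 -0.4  0.8] gap 60.4 q [ 0.31  0.44  1.34 -0.    1.37 -0.85]
turn [-0.02 -0.01  0.02] shift [2.88 0.04 0.02]
```

```bash

python3 -m handwheel '[[60,[0.9,0.04,0.02],[-0.02,0,0]],[60,[0.9,0,0],[0,0,0]],[60,[0.7,0,0],[0,0,0]],[60,[0.36,0,0],[0,0,0]],[60,[0,0,0],[0,0,0]],[60,[0,0,0],[0,0,0]],[0,[0,0,0],[0,0,0]],[0,[0,0,0],[0,0,0]],[0,[0,0,0],[0,0,0]],[0,[0,0,0],[0,0,0]],[0,[0,0,0],[0,0,0]],[0,[0,0,0],[0,0,0]]]' 60
python3 -m handwheel '[[0,[0.018,0,0],[1,0,0]],[0,[0.018,0,0],[1,0,0]],[0,[0.018,0,0],[1,0,0]],[0,[0.018,0,0],[1,0,0]],[0,[0,0,0],[0,0,0]]]'
python3 -c "
from h import *
s,r=st();print(s['torque'],np.degrees(np.arctan2(r[1,1],r[0,1])))"
```

```text
time_s: 48.05
tool_pos: [0.548, 0.2911, 0.249]
tool_rot: [0.144, 0.692, -0.143, 0.693]
ft_force: [-0.0, 2.0, 5.2]
finger_gap: 0.0173
time_s: 48.55
tool_pos: [0.5474, 0.2905, 0.2472]
tool_rot: [0.33, 0.625, -0.33, 0.626]
ft_force: [-0.5, 0.4, 5.9]
finger_gap: 0.0174
t 48.5 tcp [547.4 290.5 247.2] x [ 0.001 -0.    -1.   ] y [0.825 0.565 0.   ] F [-0.5  0.4  5.9] gap 17.4 q [ 0.31  0.5   1.43 -0.    1.21 -0.29]
[-0.05054386  0.17784256 -0.2073512 ] 34.42015365119506
```

```bash

python3 -m handwheel '[[0,[0.018,0,0],[1,0,0]],[0,[0.018,0,0],[1,0,0]],[0,[0.018,0,0],[1,0,0]],[0,[0.018,0,0],[1,0,0]],[0,[0.018,0,0],[1,0,0]],[0,[0.018,0,0],[1,0,0]],[0,[0.018,0,0],[1,0,0]],[0,[0.018,0,0],[1,0,0]],[0,[0.018,0,0],[1,0,0]],[0,[0.018,0,0],[1,0,0]],[0,[0.018,0,0],[1,0,0]],[0,[0,0,0],[0,0,0]]]'
python3 -c "
from h import *
s,r=st();print(s['torque'],np.degrees(np.arctan2(r[1,1],r[0,1])));knob('d1.png');cam('scene','d2.png',(310,120,500,290),4)"
```

```text
time_s: 49.75
tool_pos: [0.5453, 0.2909, 0.2423]
tool_rot: [-0.67, -0.221, 0.673, -0.221]
ft_force: [-6.2, 0.9, 8.5]
finger_gap: 0.0174
t 49.8 tcp [545.3 290.9 242.3] x [-0.004 -0.    -1.   ] y [ 0.594 -0.805 -0.002] F [-6.2  0.9  8.5] gap 17.4 q [0.31 0.51 1.44 0.   1.2  1.24]
[ 0.04473581  0.7396408  -0.20825405] -53.56886713326819
knob (array([528.2, 272.3]), np.float32(34.1), array([34.3, 38.9])) zt 276.1 n 109 white [521.4 272.7 275.6]
platen z 82.04 82.12 1517
```

```bash

python3 -m handwheel '[[0,[0.018,0,0],[1,0,0]],[0,[0.018,0,0],[1,0,0]],[0,[0.018,0,0],[1,0,0]],[0,[0.018,0,0],[1,0,0]],[0,[0.018,0,0],[1,0,0]],[0,[0.018,0,0],[1,0,0]],[0,[0.018,0,0],[1,0,0]],[0,[0.018,0,0],[1,0,0]],[0,[0.018,0,0],[1,0,0]],[0,[0.018,0,0],[1,0,0]],[0,[0,0,0],[0,0,0]],[0,[0,0,0],[0,0,0]]]'
python3 -c "
from h import *
s,r=st();print(s['torque'],np.degrees(np.arctan2(r[1,1],r[0,1])));knob();knob()"
python3 -m handwheel '[[60,[0,0,0],[0,0,0]],[60,[0,0,0],[0,0,0]],[60,[0,0,0],[0,0,0]],[60,[-1,0,0],[0,0,0]],[60,[-1,0,0],[0,0,0]],[60,[-1,0,0],[0,0,0]],[60,[0,0,1],[0,0,0]],[60,[0,0,1],[0,0,0]],[60,[0,0,1],[0,0,0]],[60,[0,0,1],[0,0,0]],[60,[0,0,1],[0,0,0]],[60,[0,0,1],[0,0,0]]]'
python3 -c "
from h import *
s,r=st();knob();knob('d4.png')"
```

```text
time_s: 51.05
tool_pos: [0.5453, 0.293, 0.2379]
tool_rot: [-0.655, 0.261, 0.658, 0.263]
ft_force: [-5.9, 5.9, 7.2]
finger_gap: 0.0171
t 51.0 tcp [545.3 293.  237.9] x [-0.003  0.004 -1.   ] y [-0.688 -0.726 -0.001] F [-5.9  5.9  7.2] gap 17.1 q [0.31 0.51 1.44 0.01 1.19 2.64]
[ 0.76538341  0.79683201 -0.16198156] -133.43782286480695
knob (array([560.7, 273.6]), np.float32(156.2), array([21.8, 46.1])) zt 270.03 n 107 white [0 0 0]
platen z 79.95 80.21 1472
knob (array([566.3, 270.5]), np.float32(135.9), array([18.5, 32.9])) zt 270.56 n 108 white [0 0 0]
platen z 79.86 80.11 1462
time_s: 52.35
tool_pos: [0.4396, 0.3908, 0.3113]
tool_rot: [-0.656, 0.259, 0.659, 0.26]
ft_force: [-0.2, 0.5, 0.3]
finger_gap: 0.0595
t 52.4 tcp [439.6 390.8 311.3] x [-0.003  0.004 -1.   ] y [-0.682 -0.731 -0.001] F [-0.2  0.5  0.3] gap 59.5 q [0.53 0.4  1.43 0.   1.32 2.86]
knob (array([546.7, 290. ]), np.float32(135.9), array([18.6, 87.9])) zt 269.3 n 295 white [523.7 313.3 270.1]
platen z 80.03 80.19 1469
knob (array([546.7, 290. ]), np.float32(135.9), array([18.6, 87.9])) zt 269.22 n 300 white [523.5 313.8 270. ]
platen z 80.09 80.26 1467
```

Contact came at about 153° (platen sank 8.5 mm), and the knob has turned 200.8°. The target is about 243°, so roughly 42° more. I'll regrasp after unwinding the wrist.

```bash

python3 -m handwheel '[[60,[0,0,0],[-1,0,0]],[60,[0,0,0],[-1,0,0]],[60,[0,0,0],[-1,0,0]],[60,[0,0,0],[-1,0,0]],[60,[0,0,0],[-1,0,0]],[60,[0,0,0],[-1,0,0]],[60,[0,0,0],[-1,0,0]],[60,[0,0,0],[-1,0,0]],[60,[0,0,0],[-1,0,0]],[60,[0,0,0],[-1,0,0]],[60,[0,0,0],[-1,0,0]],[60,[0,0,0],[-1,0,0]]]'
python3 -m handwheel '[[60,[0,0,0],[-1,0,0]],[60,[0,0,0],[-1,0,0]],[60,[0,0,0],[-1,0,0]],[60,[0,0,0],[-1,0,0]],[60,[0,0,0],[-1,0,0]],[60,[0,0,0],[-1,0,0]],[60,[0,0,0],[-1,0,0]],[60,[0,0,0],[-1,0,0]],[60,[0,0,0],[-1,0,0]],[60,[0,0,0],[-1,0,0]],[60,[0,0,0],[-0.4,0,0]],[60,[0,0,0],[0,0,0]]]'
python3 -c "
from h import *
plan(546.8,291.0,235,45.9)"
```

```text
time_s: 53.65
tool_pos: [0.4416, 0.3893, 0.3114]
tool_rot: [-0.632, -0.318, 0.633, -0.315]
ft_force: [0.5, 0.0, -0.8]
finger_gap: 0.06
time_s: 54.85
tool_pos: [0.4415, 0.3894, 0.3114]
tool_rot: [0.265, 0.657, -0.264, 0.655]
ft_force: [1.1, 1.0, -0.1]
finger_gap: 0.0597
t 54.9 tcp [441.5 389.4 311.4] x [-0.002  0.003 -1.   ] y [0.694 0.72  0.001] F [ 1.1  1.  -0.1] gap 59.7 q [ 0.53  0.4   1.43  0.    1.32 -0.27]
turn [ 0.02 -0.03 -0.01] shift [3.06 0.1  5.77]
```

```bash

python3 -m handwheel '[[60,[0,0,0.95],[0.02,0,0]],[60,[0,0,0.95],[0,0,0]],[60,[0,0,0.95],[0,0,0]],[60,[0,0,0.95],[0,0,0]],[60,[0,0,0.95],[0,0,0]],[60,[0,0.1,0.95],[0,0,0]],[60,[0,0,0.07],[0,0,0]],[60,[0,0,0],[0,0,0]],[60,[0,0,0],[0,0,0]]]'
python3 -c "
from h import *
plan(546.8,291.0,236,45.9)"
```

```text
time_s: 55.75
tool_pos: [0.5453, 0.2922, 0.3109]
tool_rot: [0.266, 0.657, -0.264, 0.654]
ft_force: [-1.2, -0.0, -0.8]
finger_gap: 0.0603
t 55.8 tcp [545.3 292.2 310.9] x [-0.003  0.004 -1.   ] y [0.695 0.719 0.001] F [-1.2 -0.  -0.8] gap 60.3 q [ 0.31  0.44  1.35  0.01  1.35 -0.49]
turn [ 0.01 -0.04 -0.  ] shift [3.   0.01 0.08]
```

```bash

python3 -m handwheel '[[60,[0.9,0,0.08],[0.01,-0.04,0]],[60,[0.9,0,0],[0,0,0]],[60,[0.8,0,0],[0,0,0]],[60,[0.4,0,0],[0,0,0]],[60,[0,0,0],[0,0,0]],[60,[0,0,0],[0,0,0]],[0,[0,0,0],[0,0,0]],[0,[0,0,0],[0,0,0]],[0,[0,0,0],[0,0,0]],[0,[0,0,0],[0,0,0]],[0,[0,0,0],[0,0,0]],[0,[0,0,0],[0,0,0]]]' 60
python3 -c "
from h import *
s,r=st();print(s['torque'],np.degrees(np.arctan2(r[1,1],r[0,1])))"
python3 -m handwheel '[[0,[0.018,0,0],[1,0,0]],[0,[0.018,0,0],[1,0,0]],[0,[0.018,0,0],[1,0,0]],[0,[0.018,0,0],[1,0,0]],[0,[0.018,0,0],[1,0,0]],[0,[0.0,0,0],[0.15,0,0]],[0,[0,0,0],[0,0,0]],[0,[0,0,0],[0,0,0]]]'
python3 -c "
from h import *
s,r=st();print(s['torque'],np.degrees(np.arctan2(r[1,1],r[0,1])))"
python3 -m handwheel '[[40,[0,0,0],[0,0,0]],[60,[0,0,0],[0,0,0]],[60,[0,0,0],[0,0,0]],[60,[-1,0,0],[0,0,0]],[60,[-1,0,0],[0,0,0]],[60,[-1,0,0],[0,0,0]],[60,[-0.5,-1,0],[0,0,0]],[60,[0,-1,0],[0,0,0]],[60,[0,-1,0],[0,0,0]],[60,[0,-1,0],[0,0,0]],[60,[0,-1,0],[0,0,0]],[60,[0,-1,0],[0,0,0]]]'
python3 -c "
from h import *
s,r=st();knob();knob('e1.png');cam('scene','e2.png',(310,120,500,290),4)"
```

```text
time_s: 56.95
tool_pos: [0.5478, 0.2907, 0.2371]
tool_rot: [0.266, 0.655, -0.265, 0.656]
ft_force: [-1.1, -1.6, 5.8]
finger_gap: 0.0172
t 57.0 tcp [547.8 290.7 237.1] x [ 0.003  0.001 -1.   ] y [0.696 0.718 0.002] F [-1.1 -1.6  5.8] gap 17.2 q [ 0.31  0.51  1.44 -0.    1.18 -0.49]
[-0.15093997  0.22854907 -0.01426459] 45.90223646744473
time_s: 57.75
tool_pos: [0.5467, 0.2902, 0.2348]
tool_rot: [0.479, 0.52, -0.479, 0.52]
ft_force: [-3.3, -2.3, 6.5]
finger_gap: 0.0171
t 57.8 tcp [546.7 290.2 234.8] x [ 0.    -0.001 -1.   ] y [0.997 0.082 0.   ] F [-3.3 -2.3  6.5] gap 17.1 q [ 0.31  0.52  1.44 -0.    1.18  0.23]
[-0.32996518  0.48533496 -0.03012393] 4.705431465538631
time_s: 58.95
tool_pos: [0.3969, 0.2783, 0.3209]
tool_rot: [0.48, 0.52, -0.479, 0.52]
ft_force: [1.0, -0.7, -0.4]
finger_gap: 0.0599
t 59.0 tcp [396.9 278.3 320.9] x [ 0.001  0.    -1.   ] y [0.997 0.082 0.002] F [ 1.  -0.7 -0.4] gap 59.9 q [ 0.38  0.23  1.65 -0.    1.26  0.3 ]
knob (array([546. , 289.8]), np.float32(95.2), array([18.2, 88.2])) zt 267.59 n 294 white [544.2 322.9 268.9]
platen z 80.05 80.21 1462
knob (array([545.8, 290. ]), np.float32(95.5), array([18.2, 88.2])) zt 267.28 n 299 white [544.3 323.8 267.9]
platen z 80.08 80.3 1475
```

View pics/e1.png

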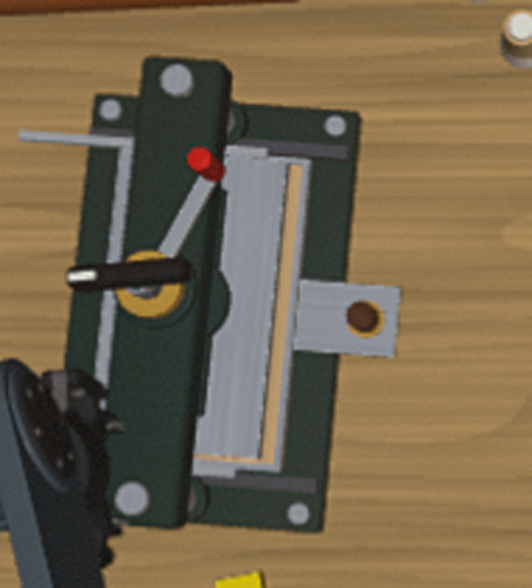

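Knob total is about 241°, the squeeze is about 4.9 mm and the platen is resting on the blocks. Now the lever.

```bash

python3 -m handwheel '[[60,[0,0,0],[-1,0,0]],[60,[0,0,0],[-1,0,0]],[60,[0,0,0],[-1,0,0]],[60,[0,0,0],[-1,0,0]],[60,[0,0,0],[-1,0,0]],[60,[0,0,0],[-1,0,0]],[60,[0,0,0],[-1,0,0]],[60,[0,0,0],[-0.2,0,0]],[60,[0,0,0],[0,0,0]]]'
python3 -c "
from h import *
plan(639,242.5,207,62.2)"
```

```text
time_s: 60.0
tool_pos: [0.3988, 0.2785, 0.321]
tool_rot: [0.17, 0.686, -0.17, 0.687]
ft_force: [1.0, -0.0, 0.4]
finger_gap: 0.0598
t 60.0 tcp [398.8 278.5 321. ] x [ 0.002  0.    -1.   ] y [0.467 0.884 0.001] F [ 1.  -0.   0.4] gap 59.8 q [ 0.38  0.23  1.65 -0.    1.26 -0.71]
turn [-0.    0.01 -0.01] shift [4.56 3.21 9.17]
```

```bash

python3 -m handwheel '[[60,[0,0.32,0.92],[0,0,0]],[60,[0,0.32,0.92],[0,0,0]],[60,[0,0.32,0.92],[0,0,0]],[60,[0,0.32,0.92],[0,0,0]],[60,[0,0.32,0.92],[0,0,0]],[60,[0,0.32,0.92],[0,0,0]],[60,[0,0.32,0.92],[0,0,0]],[60,[0,0.32,0.92],[0,0,0]],[60,[0,0.32,0.92],[0,0,0]],[60,[0,0.33,0.89],[0,0,0]],[60,[0,0,0],[0,0,0]],[60,[0,0,0],[0,0,0]]]'
python3 -c "
from h import *
plan(639,242.5,207,62.2)"
```

```text
time_s: 61.2
tool_pos: [0.6381, 0.2426, 0.3206]
tool_rot: [0.17, 0.686, -0.17, 0.686]
ft_force: [-0.5, 0.0, -0.3]
finger_gap: 0.0599
t 61.2 tcp [638.1 242.6 320.6] x [-0.  0. -1.] y [0.466 0.885 0.   ] F [-0.5  0.  -0.3] gap 59.9 q [ 0.2   0.53  1.16  0.    1.44 -0.89]
turn [-0. -0. -0.] shift [4.55 0.01 0.04]
```

```bash

python3 -m handwheel '[[60,[1,0,0.03],[0,0,0]],[60,[1,0,0],[0,0,0]],[60,[1,0,0],[0,0,0]],[60,[0.9,0,0],[0,0,0]],[60,[0.6,0,0],[0,0,0]],[60,[0.05,0,0],[0,0,0]],[60,[0,0,0],[0,0,0]],[0,[0,0,0],[0,0,0]],[0,[0,0,0],[0,0,0]],[0,[0,0,0],[0,0,0]],[0,[0,0,0],[0,0,0]],[0,[0,0,0],[0,0,0]]]' 50
python3 -c "
from h import *
s,r=st()"
python3 -m handwheel '[[0,[0,-0.585,-0.041],[1,0,0]],[0,[0,-0.585,-0.041],[1,0,0]],[0,[0,-0.585,-0.041],[1,0,0]],[0,[0,0,0],[0,0,0]]]'
python3 -c "
from h import *
s,r=st();d=s['tool_pos'][:2]*1000-[546.5,291.3];print(np.hypot(*d),np.degrees(np.arctan2(d[1],d[0])),np.degrees(np.arctan2(r[1,1],r[0,1])))"
```

```text
time_s: 62.4
tool_pos: [0.6397, 0.2427, 0.2092]
tool_rot: [0.17, 0.685, -0.169, 0.688]
ft_force: [-0.6, 1.3, 5.7]
finger_gap: 0.0189
t 62.4 tcp [639.7 242.7 209.2] x [ 0.004  0.001 -1.   ] y [0.465 0.885 0.003] F [-0.6  1.3  5.7] gap 18.9 q [ 0.2   0.63  1.3   0.    1.21 -0.89]
time_s: 62.8
tool_pos: [0.6107, 0.2084, 0.2091]
tool_rot: [0.31, 0.635, -0.309, 0.637]
ft_force: [-0.9, 1.1, 5.3]
finger_gap: 0.0188
t 62.8 tcp [610.7 208.4 209.1] x [ 0.003  0.001 -1.   ] y [0.787 0.617 0.003] F [-0.9  1.1  5.3] gap 18.8 q [ 0.16  0.58  1.4   0.    1.16 -0.51]
104.83688709175375 -52.2711148213908 38.09032970893611
```

```bash

python3 -m handwheel '[[0,[0,-0.585,-0.041],[1,0,0]],[0,[0,-0.585,-0.041],[1,0,0]],[0,[0,-0.585,-0.041],[1,0,0]],[0,[0,-0.585,-0.041],[1,0,0]],[0,[0,-0.585,-0.041],[1,0,0]],[0,[0,-0.17,0],[0.3,0,0]],[0,[0,0,0],[0,0,0]],[0,[0,-0.1,0],[0,0,0]],[0,[0,-0.05,0],[0,0,0]],[0,[0,0,0],[0,0,0]]]'
python3 -c "
from h import *
s,r=st();d=s['tool_pos'][:2]*1000-[546.5,291.3];print(np.hypot(*d),np.degrees(np.arctan2(d[1],d[0])),np.degrees(np.arctan2(r[1,1],r[0,1])))"
```

```text
time_s: 63.8
tool_pos: [0.5384, 0.1869, 0.2091]
tool_rot: [0.521, 0.48, -0.515, 0.484]
ft_force: [5.0, 0.4, 4.7]
finger_gap: 0.0185
t 63.8 tcp [538.4 186.9 209.1] x [ 0.01   0.001 -1.   ] y [ 0.997 -0.072  0.01 ] F [5.  0.4 4.7] gap 18.5 q [ 0.14  0.48  1.6  -0.    1.05  0.21]
104.68793806255086 -94.44252778340564 -4.124679207029298
```

```bash

python3 -m handwheel '[[0,[0,-0.12,0],[0,0,0]],[0,[0,-0.1,0],[0,0,0]],[0,[0,0,0],[0,0,0]]]'
python3 -c "
from h import *
s,r=st();d=s['tool_pos'][:2]*1000-[546.5,291.3];print(np.hypot(*d),np.degrees(np.arctan2(d[1],d[0])))"
python3 -m handwheel '[[0,[0,0.25,0],[0,0,0]],[50,[0,0,0],[0,0,0]],[50,[0,0,0],[0,0,0]],[50,[0,0,0],[0,0,0]],[50,[-1,0,0],[0,0,0]],[50,[-1,0,0],[0,0,0]],[50,[-1,0,0],[0,0,0]],[50,[-1,0,1],[0,0,0]],[50,[0,0,1],[0,0,0]],[50,[0,0,1],[0,0,0]],[50,[0,0,1],[0,0,0]],[50,[0,-1,1],[0,0,0]]]'
python3 -m handwheel '[[60,[0,-1,1],[0,0,0]],[60,[0,-1,1],[0,0,0]],[60,[0,-1,1],[0,0,0]],[60,[0,0,1],[0,0,0]],[60,[0,0,1],[0,0,0]],[60,[0,0,0],[0,0,0]]]'
python3 - <<'E'
from h import *
st();knob();im,d=cam('top','g1.png',(110,130,490,380),2);cam('scene','g2.png',(310,120,500,290),4)
C=cloud('top',d);h=cv2.cvtColor(im,cv2.COLOR_RGB2HSV)
red=cv2.inRange(h,(0,150,120),(5,255,255))+cv2.inRange(h,(172,150,120),(180,255,255));red[:,270:]=0;red[:, :120]=0
for q,n,c in blobs(red,20): p=np.median(C[q],0)*1000;print('red',c,n,p.round(1),np.degrees(np.arctan2(p[1]-291.3,p[0]-546.5)))
E
```

```text
time_s: 64.1
tool_pos: [0.5384, 0.187, 0.2093]
tool_rot: [0.524, 0.477, -0.512, 0.486]
ft_force: [17.5, -1.1, -4.2]
finger_gap: 0.0185
t 64.1 tcp [538.4 187.  209.3] x [ 0.022  0.001 -1.   ] y [ 0.997 -0.072  0.021] F [17.5 -1.1 -4.2] gap 18.5 q [ 0.14  0.47  1.61 -0.    1.04  0.21]
104.64381423904591 -94.41954140338291
time_s: 65.3
tool_pos: [0.5031, 0.0624, 0.3072]
tool_rot: [0.519, 0.481, -0.517, 0.483]
ft_force: [0.4, -1.1, -0.2]
finger_gap: 0.0501
time_s: 65.9
tool_pos: [0.4173, -0.0574, 0.3072]
tool_rot: [0.519, 0.48, -0.518, 0.482]
ft_force: [-0.0, 0.9, 0.2]
finger_gap: 0.0596
t 65.9 tcp [417.3 -57.4 307.2] x [ 0.002 -0.001 -1.   ] y [ 0.997 -0.075  0.002] F [-0.   0.9  0.2] gap 59.6 q [-0.4   0.15  1.81 -0.    1.19 -0.33]
knob (array([546.2, 290. ]), np.float32(95.0), array([17.8, 87.9])) zt 267.43 n 294 white [544.3 323.3 267.9]
platen z 80.07 80.31 1376
red [205.5 232. ] 56 [538.4 185.5 243.2] -94.36126769326148
```

View pics/g1.png

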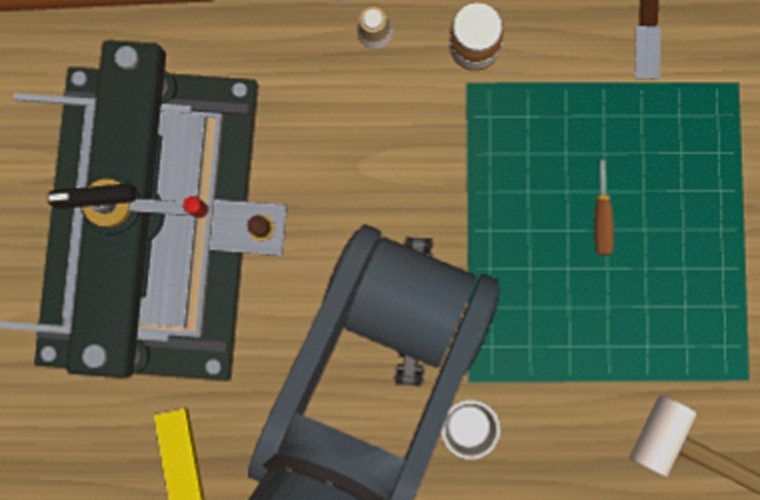

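View pics/g2.png

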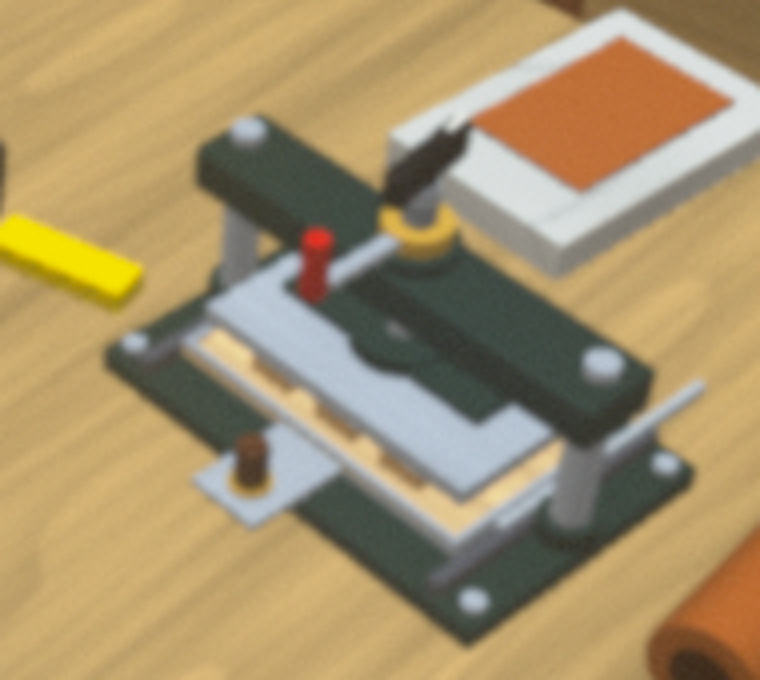

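Lever at its stop (-94.4°, in line with the pull), knob unchanged, and the blocks lie side by side under the platen.

```bash
python3 -c "
from rig import workorder
print(workorder.sign_off())"
```

```text
the job is handed in; nothing more can be done
None
```

I finished the whole pressing job in the order asked and handed it in at about 66 s. The hand-in gave no verdict. One joint reading slightly exceeded its limit on the way.

- **Tray and blocks:** I drew the tray to its stop and laid the three blocks on it leather up, about 67 mm apart. They were square to within about 0.3° when measured. The tray went home to its stop, with 199.4 mm of travel between the two stops. The final pictures show three block ends side by side under the platen.
- **Screw:** I turned the knob clockwise about 241° in two grasps. The platen touched at about 153°, so it went about 88° past contact. The buffer squeeze works out to about 4.9 mm (±0.15 mm), against the 5 mm asked for.
- **Lock lever:** it stopped firmly (17 N) at -94.4°, against -94.6° for straight out over the pull.

**Checks that failed or disagreed:**
- **Wrist limit:** joint 6 briefly read 2.86 rad, against its stated range of 2.85, while retreating from the first knob grasp.
- **Pull position:** with the tray home, the depth image put the pull about 3 mm short of where expected. I trusted the stop-to-stop travel and the stop force instead.
- **Knob height:** its measured drop was 12.9 mm, against 13.4 mm from the turn angle. By the drop, the squeeze would be about 4.4 mm.
- **Pull force:** the tray pull reached about 77 N at the wrist when it hit its stop, under the 120 N limit.

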